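Stand the dosing hopper on the scale

ROBOT

A 6-joint arm with a two-finger parallel gripper is mounted at the origin on the work surface. World frame = base frame: x ahead of the robot, y to its left, z up, the work surface at z = 0. Lengths are in mm, angles in rad, forces in N, time in s.
With the tool pointing down it reaches from about 300 to 775 mm from the base axis. Payload 14.6 kg.
Tool frame: the origin (TCP) lies at the very end of the fingers, on their centre line; the grasp point (between the pads) lies 19 mm behind it; z points along the fingers, y is the line along which they close (so a half turn about z gives the same grasp; the last joint's range is limited). The gripper opens to 94 mm and grips with 3 to 60 N. Pads are 16 mm wide; open, the fingers measure 119 mm over their backs; the gripper's body (75 mm by 177 mm) begins 78 mm behind the grasp point.
Start: joints at [-1.295, 0.3, 1.521, -0, 1.321, -0.067], TCP at [184.862, -517.992, 205.446] pointing down, gripper open.
Joint ranges: [-3.03, 3.03], [-0.79, 2.21], [0.23, 2.52], [-1.04, 4.18], [0, 3.07], [-2.55, 2.55]. Speed limits (rad/s): [2.22, 2.22, 2.57, 3.14, 3.14, 3.14].

INTERFACE

Orientations are given as [roll, pitch, yaw] about the fixed x, y, z axes, in that order (R = Rz(yaw) Ry(pitch) Rx(roll)).
In Python, from cell import manip gives the robot as it stands. The module is installed in compiled form; this text tells all that it offers.
- The arm moves only by the shell command python3 -m inch 'ROWS' [FORCE]. ROWS is JSON, a list of rows, each an object of numbers: "gripper": the opening, from 0 (shut) to 1 (fully open); "dx", "dy", "dz": the shift along the world's x, y, z in m; "wx", "wy", "wz": the turn, a rotation vector about the world's x, y, z in degrees. A call has exactly 5 rows; each row is the pose to reach, as a shift and turn from the pose commanded when the call began; what a row does not reach only later rows make up. A row lasts 1/12 s, in which the tool goes at most 41.7 mm and 7.16 degrees, less where a joint would pass 70% of its speed; a pose out of reach is approached as far as the arm can. A call with a gripper value outside its range is refused whole. The fingers move at their own pace and stop on an object; FORCE is the grip in N (left out, the last holds). Time passes only in rows, so rows that repeat a pose let the fingers close, or fill a call up. It gives the time, the measured TCP pose, the force, the opening and the grip force at its end, in the units of the state.
- manip.read_state(): the state, without advancing time (a new reading comes with each control period).
- manip.camera(name): name is "scene" or "side" or "wrist"; returns the picture (480x640x3 uint8, blue, green, red); there is no depth.
- manip.camera_info(name): a dict with "camera_matrix" (3x3 intrinsics, pixels), "R" (3x3) and "t" (3): a world point X has camera coordinates R X + t; the wrist camera has in their place "tool_from_camera" (4x4, takes a point from camera to tool coordinates, whose origin is the TCP and whose axes are the flange's). Camera axes: x right, y down, z forward; pixel columns grow to the right and rows downward; lengths in mm; the calibration is good to about 2 mm. A picture is of the moment at which its call begins: read the wrist's pose just before it. camera_info takes no time and is no camera call.
- manip.sign_off(): hands the job in; it is judged then, once.
The state is a dict: "clock": time; "joints": joint angles; "qd": joint speeds; "effort": joint torques, N m; "eef_pos": TCP position; "eef_rot": TCP orientation; "wrist_force": force on the tool from outside, world axes, zero at the start; "moment": the same for the moment, N m; "finger_gap": finger opening in mm; "finger_force": force on a finger pad.
Only numpy, scipy, OpenCV 4.12 (cv2) and the standard library are available. Lean on these libraries where they do the work, as an engineer would, in place of code of your own. Each camera call takes 0.05 s, during which the arm holds its last target. There are 200 camera calls.

TASK

Turn the carousel until the blue tab lines up with the yellow pointer, and stop it there; then lift out the blue-lidded hopper, lay it in the sloping rest with its foot against the stop, and let go of it. Then take hold of it again and stand it gently upright on its narrow foot in the middle of the scale's round pan, so that it stays standing still on its own. The red and green hoppers must stay in their cradles, and the jar, the tin and the cup where they are.

Things in the scene. Friction and masses are not known exactly. Their poses are not given: they have to be found in the camera images.
- hopper_blue_mid (a point): wanted hopper: 148 mm tall, round, ~0.3 kg, top-heavy. From its flat foot: steel spout 30 mm dia to 56 mm, cone to 66 mm dia at 98 mm, band to 110 mm, blue lid to 114 mm, blue knob 22 mm dia to 148 mm. Point: on its axis, 74 mm from the foot; z runs foot to knob. Starts lying level in its carousel cradle, foot at the rim; the spout is free to grip 20-54 mm from the foot
- hopper_red_mid (a point): red-lidded dosing hopper: same shape and size as the blue one, point and axes likewise. Bystander, lying in its own carousel cradle
- hopper_green_mid (a point): green-lidded dosing hopper: same shape and size as the blue one, point and axes likewise. Bystander, lying in its own carousel cradle
- carousel (a joint): angle of the carousel, 0 at the start, growing anticlockwise seen from above; turns either way up to a full turn with light friction (0.3 N m) and stays where it is left
- pocket_blue (a point): middle of the blue hopper's cradle on the carousel (plywood disc, 370 mm dia, top 29 mm above the table, three cradles 120 degrees apart, each with a tab of its hopper's colour at the rim). The seated hopper's half-way point lies here: 102 mm from the carousel's vertical axis, 71 mm above the table. Cradle supports reach only the undersides of the spout's foot end and the 66 mm band
- pocket_red (a point): middle of the red hopper's cradle, 102 mm from the carousel's axis, 71 mm above the table
- pocket_green (a point): middle of the green hopper's cradle, 102 mm from the carousel's axis, 71 mm above the table
- blue_mark (a point): blue tab on the carousel's rim, 180 mm from its axis, on the line from the axis through the blue cradle
- pointer (a point): top of the yellow pointer block, fixed just outside the carousel's rim on the arm's side, 215 mm from the carousel's axis; its x axis points at that axis. Lined up, the blue tab is 35 mm from it
- post0 (a point): one of three upright aluminium posts for turning the carousel: 18 mm dia, 65 mm tall, top 94 mm above the table, 145 mm from the carousel's axis, midway between two cradles. Point: on the post's axis, 71 mm above the table
- post1 (a point): one of three upright aluminium posts for turning the carousel: 18 mm dia, 65 mm tall, top 94 mm above the table, 145 mm from the carousel's axis, midway between two cradles. Point: on the post's axis, 71 mm above the table
- post2 (a point): one of three upright aluminium posts for turning the carousel: 18 mm dia, 65 mm tall, top 94 mm above the table, 145 mm from the carousel's axis, midway between two cradles. Point: on the post's axis, 71 mm above the table
- rest_mid (a point): sloping rest, fixed grey stand (170 x 100 mm foot) with black V supports and a stop plate. The half-way point of a hopper lying in it is here, 137 mm above the table; the hopper then leans at 45 degrees, foot down, knob end up and towards this point's level x axis (z is up). Supports touch it from below only, 2-16 and 99-109 mm from the foot; spout at 20-54 mm and knob are free to grip
- rest_foot (a point): where the centre of the hopper's foot lies in the rest: 74 mm down the 45-degree slope from rest_mid, 85 mm above the table
- pan (a point): centre of the top of the bench scale's round pan: 68 mm dia, 50 mm above the table, 16 mm above the scale's grey case (170 x 130 x 34 mm). Fixed, does not sink. Axes: x along the case away from its display, z up
- jar_mid (a point): bystander: amber glass jar with black cap, 72 mm dia, 105 mm tall; the point is half-way up
- tin_mid (a point): bystander: steel tin with a paper label, 60 mm dia, 110 mm tall; the point is half-way up
- cup_mid (a point): bystander: white cup, 80 mm dia at the rim, 75 mm tall; the point is half-way up

How it is judged (in metres and radians):
On the way, in this order (a step that is already met when the one before it is completed fails the run):
1. the blue tab stands at the yellow pointer, the carousel is still and the blue hopper is still in its cradle (horizontal distance between blue_mark and pointer below 0.043 m and velocity of joint carousel between -0.05 and 0.05 rad/s and distance between hopper_blue_mid and pocket_blue below 0.015 m), for 0.2 s.
2. the blue hopper lies in the sloping rest, let go (distance between hopper_blue_mid and rest_mid below 0.012 m and angle between hopper_blue_mid's own z axis and vertical between 0.67 and 0.9 rad and contact force between hopper_blue and the fingers below 0.05 N and linear speed of hopper_blue below 0.02 m/s), for 0.3 s.
At the end, for the whole second after the job is handed in: The blue hopper stands by itself on its foot on the pan, its axis within 16 mm of the pan's middle and within 0.05 rad of upright, at rest and not touched; the red and green hoppers lie within 20 mm of their cradle middles, the jar, the tin and the cup within 25 mm of where they began (horizontal distance between hopper_blue_mid and pan below 0.016 m and z of hopper_blue_mid in the frame of pan between 0.07 and 0.078 m and angle between hopper_blue_mid's own z axis and vertical below 0.05 rad and linear speed of hopper_blue below 0.02 m/s and angular speed of hopper_blue below 0.15 rad/s and contact force between hopper_blue and the fingers below 0.05 N and distance between hopper_red_mid and pocket_red below 0.02 m and distance between hopper_green_mid and pocket_green below 0.02 m and distance of each of jar_mid, tin_mid, cup_mid from where it was at the start of the episode below 0.025 m).
It fails at once if the red or green hopper is out of its cradle by more than 20 mm (distance between hopper_red_mid and pocket_red above 0.02 m or distance between hopper_green_mid and pocket_green above 0.02 m).
It fails at once if the jar, the tin or the cup is moved by more than 25 mm (distance of any of jar_mid, tin_mid, cup_mid from where it was at the start of the episode above 0.025 m).
It fails at once if the hopper is dropped or banged on the scale (over 40 N) (contact force between hopper_blue and scale above 40 N).
It also fails if it takes over 72 s, if anything falls off the work surface, if the arm or the gripper's body presses on something with over 40 N, if the wrist force passes 120 N, or if a joint passes its speed limit or range.

## Working session

There is one attempt and no reset: what is moved stays moved. The work goes in short steps, Python scripts to look and compute and a shell command to move; the robot and the scene stay as the last step left them, time stands still between calls to the robot, and variables do not carry over. Pictures are saved under pics/ and viewed, at most 10 in all, crops included, and the job is handed in when it is done.

```bash
mkdir -p pics
python3 - <<'E'
from cell import manip
import cv2,numpy as np
for n in("scene","side"):
    im=manip.camera(n);cv2.imwrite(f"pics/{n}0.png",im)
    i=manip.camera_info(n);print(n,np.round(i["camera_matrix"],1).tolist(),np.round(i["R"],4).tolist(),np.round(i["t"],1).tolist())
print(manip.camera_info("wrist"));print(manip.read_state())
E
```

```text
scene [[537.5, 0.0, 316.5], [0.0, 537.5, 240.2], [0.0, 0.0, 1.0]] [[-0.045, 0.9987, 0.0235], [0.5409, 0.0442, -0.8399], [-0.8399, -0.0251, -0.5422]] [-1.8, -208.6, 1627.9]
side [[521.8, 0.0, 307.1], [0.0, 521.8, 245.1], [0.0, 0.0, 1.0]] [[-0.7937, -0.6081, -0.0141], [-0.4343, 0.5827, -0.6869], [0.426, -0.5391, -0.7266]] [427.1, 300.8, 870.1]
{'camera_matrix': array([[413.03734486,   0.        , 314.88185094],
       [  0.        , 413.03734486, 235.44205071],
       [  0.        ,   0.        ,   1.        ]]), 'tool_from_camera': array([[ 2.60840312e-04, -9.58980440e-01, -2.83472129e-01,
         8.38656597e+01],
       [ 9.99999925e-01,  1.69157398e-04,  3.47906007e-04,
         6.29077960e-01],
       [-2.85683648e-04, -2.83472198e-01,  9.58980412e-01,
        -1.79293649e+02],
       [ 0.00000000e+00,  0.00000000e+00,  0.00000000e+00,
         1.00000000e+00]])}
{'clock': 0.1, 'joints': array([-1.29463660e+00,  3.00431537e-01,  1.52151731e+00, -1.89403882e-05,
        1.32069474e+00, -6.66425105e-02]), 'qd': array([-6.44835438e-04, -1.82177399e-03, -1.81470283e-03,  6.87557236e-06,
       -1.55866396e-04, -9.55750203e-04]), 'effort': array([ 5.12669612e-04, -5.32643187e+01, -3.53284550e+01,  7.08756829e-02,
        2.34775501e-02, -4.04637638e-05]), 'eef_pos': array([ 184.77659556, -517.78333566,  204.93500567]), 'eef_rot': array([-3.14054283e+00, -5.16793551e-05,  3.42806908e-01]), 'wrist_force': array([ 0.0415919 ,  0.33212295, -0.52391785]), 'moment': array([-0.02384607,  0.04437075,  0.04438344]), 'finger_force': 0.0, 'finger_gap': 93.70489104718253}
```

View pics/scene0.png

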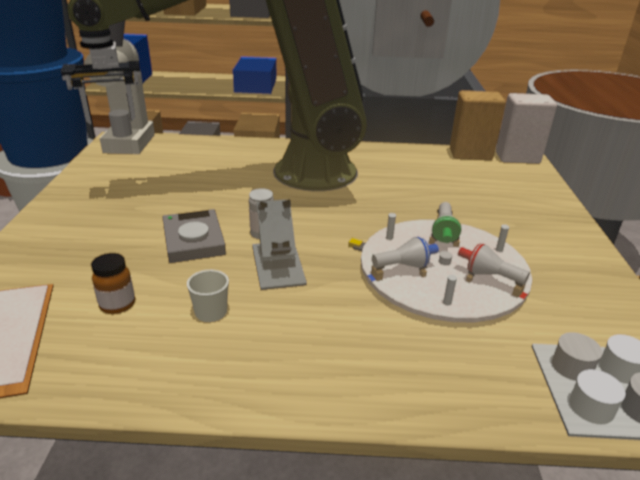

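View pics/side0.png

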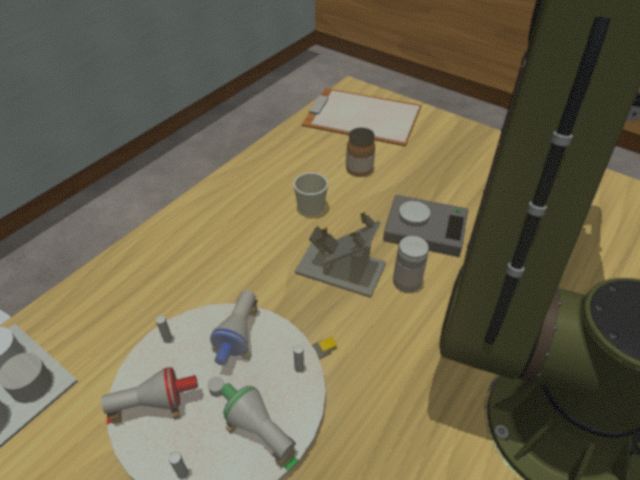

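Scene view: blue hopper is lower left on the carousel (tab ~371,278), pointer (357,243), rest ~(278,245), pan (193,232). The side view shows the same things: pointer (328,345), pan (415,212), posts (299,348), (162,317) and (176,454). Next I triangulate.

```bash
cat > h.py <<'E'
import numpy as np,cv2
from cell import manip
from scipy.spatial.transform import Rotation as Ro
def P(n):
    i=manip.camera_info(n);return np.array(i["camera_matrix"])@np.c_[i["R"],i["t"]]
def tri(*obs):
    A=[]
    for M,(u,v) in obs: A+=[(u*M[2]-M[0])/np.linalg.norm(M[2,:3]),(v*M[2]-M[1])/np.linalg.norm(M[2,:3])]
    A=np.array(A);return np.linalg.lstsq(A[:,:3],-A[:,3],rcond=None)[0]
def onz(M,p,z):
    B=np.c_[M[:,0],M[:,1],-np.array([*p,1.])];return np.linalg.solve(B,-(M[:,2]*z+M[:,3]))[:2]
def proj(M,X):
    q=M@np.append(X,1);return q[:2]/q[2]
def wristP():
    s=manip.read_state();i=manip.camera_info("wrist")
    T=np.eye(4);T[:3,:3]=Ro.from_euler("xyz",s["eef_rot"]).as_matrix();T[:3,3]=s["eef_pos"]
    return np.array(i["camera_matrix"])@np.linalg.inv(T@i["tool_from_camera"])[:3]
E
python3 - <<'E'
from h import *
S,D=P("scene"),P("side")
pts=dict(hub=((446,256),(216,384)),pt=((357,243),(328,345)),p0=((392,215),(299,348)),p1=((504,227),(176,454)),p2=((450,279),(162,317)),pan=((193,232),(415,212)),bknob=((434,248),(228,354)))
r={}
for k,(a,b) in pts.items():
    X=r[k]=tri((S,a),(D,b));print(k,X.round(1),(proj(S,X)-a).round(1))
c=(r['p0']+r['p1']+r['p2'])/3;print("centre",c,[np.linalg.norm((r[k]-c)[:2]) for k in('p0','p1','p2','pt')])
an=lambda q:np.degrees(np.arctan2(*(q[:2]-c[:2])[::-1]))
print([(k,an(r[k])) for k in('p0','p1','p2','pt')],'tab',[an(onz(S,(371,278),29))])
for n,p,m in(("jar",(115,305),S),("cup",(210,315),S),("tin",(262,232),S)): print(n,onz(m,p,0))
print([onz(D,p,30) for p in((297,268),(375,292),(385,264))],[onz(S,p,0) for p in((262,285),(304,281))])
big=cv2.resize(cv2.imread("pics/side0.png")[190:300,280:480],None,fx=4,fy=4,interpolation=2)
b2=cv2.resize(cv2.imread("pics/scene0.png")[180:295,150:350],None,fx=4,fy=4,interpolation=2)
cv2.imwrite("pics/crop1.png",cv2.resize(np.vstack([big,b2]),None,fx=.66,fy=.66))
E
```

```text
hub [494.7 308.1  45.2] [0.2 0.1]
pt [401.9 115.3   9.5] [-0.5 -0.3]
p0 [406.8 191.3  92.5] [0.1 0. ]
p1 [439.2 438.   92.7] [0.1 0. ]
p2 [640.6 285.8  90.5] [0.1 0. ]
pan [ 437.4 -266.2   42.7] [-0.2 -0.2]
bknob [505.3 270.5  74.1] [-2.5 -1. ]
centre [495.57106773 305.02462896  91.88498037] [np.float64(144.2837145500609), np.float64(144.40385846295507), np.float64(146.34024983018287), np.float64(211.60728026807155)]
[('p0', np.float64(-127.95171623571548)), ('p1', np.float64(112.96546788976042)), ('p2', np.float64(-7.533671830166924)), ('pt', np.float64(-116.28891722954863))] tab [np.float64(-66.61679575501105)]
jar [ 657.89870042 -375.72566203]
cup [ 674.34572075 -179.28836843]
tin [ 357.42482182 -117.17876036]
[array([553.91470837,  12.93676945]), array([391.53517765, -30.12038512]), array([ 414.49396487, -104.88108062])] [array([570.12515764, -89.37942749]), array([549.18586727,  -0.60187679])]
```

View pics/crop1.png

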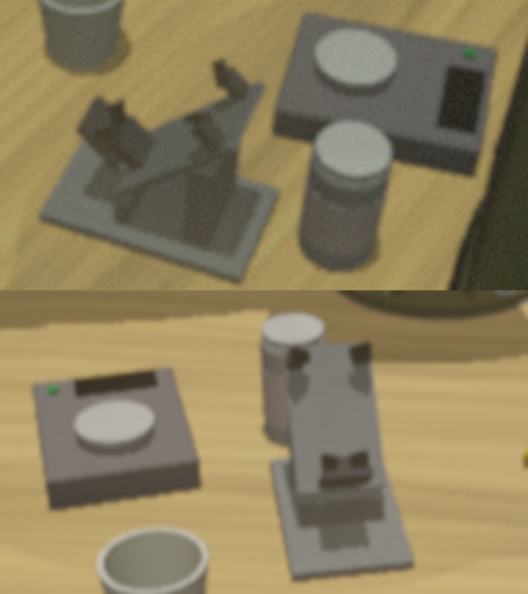

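Crop: the rest's low stop end faces +x, with its high V towards the robot; the tin is right beside it. I'll move towards post p0, taking wrist pictures on the way.

```bash
cat > snap.py <<'E'
import sys
from h import *
M=wristP();cv2.imwrite(f"pics/{sys.argv[1]}.png",manip.camera("wrist"));np.save(f"pics/{sys.argv[1]}.npy",M)
E
python3 snap.py w0
python3 -m inch '[{"dx":0.055,"dy":0.177,"gripper":1},{"dx":0.055,"dy":0.177,"gripper":1},{"dx":0.055,"dy":0.177,"gripper":1},{"dx":0.055,"dy":0.177,"gripper":1},{"dx":0.055,"dy":0.177,"gripper":1}]' 20
python3 snap.py w1
python3 -m inch '[{"dx":0.055,"dy":0.177,"gripper":1},{"dx":0.055,"dy":0.177,"gripper":1},{"dx":0.055,"dy":0.177,"gripper":1},{"dx":0.055,"dy":0.177,"gripper":1},{"dx":0.055,"dy":0.177,"gripper":1}]' 20
python3 snap.py w2
python3 -m inch '[{"dx":0.055,"dy":0.177,"gripper":1},{"dx":0.055,"dy":0.177,"gripper":1},{"dx":0.055,"dy":0.177,"gripper":1},{"dx":0.055,"dy":0.177,"gripper":1},{"dx":0.055,"dy":0.177,"gripper":1}]' 20
python3 snap.py w3
python3 -m inch '[{"dx":0.057,"dy":0.178,"gripper":0.6},{"dx":0.057,"dy":0.178,"gripper":0.6},{"dx":0.057,"dy":0.178,"gripper":0.6},{"dx":0.057,"dy":0.178,"gripper":0.6},{"dx":0.057,"dy":0.178,"gripper":0.6}]' 20
python3 snap.py w4
python3 - <<'E'
from h import *
a=[cv2.imread(f"pics/w{i}.png") for i in (1,2,3,4)]
cv2.imwrite("pics/m1.png",cv2.resize(np.vstack([np.hstack(a[:2]),np.hstack(a[2:])]),(800,600),interpolation=3))
M=np.load("pics/w4.npy");print([proj(M,X) for X in((406.8,191.3,94),(350.8,296.7,94))])
E
```

```text
[array([-1082.05217316,  -778.6015875 ]), array([-1314.29039517,  -713.11490182])]validation failed for argument at $[0]...
validation failed for argument at $[0]...
validation failed for argument at $[0]...
validation failed for argument at $[0]...
```

View pics/m1.png

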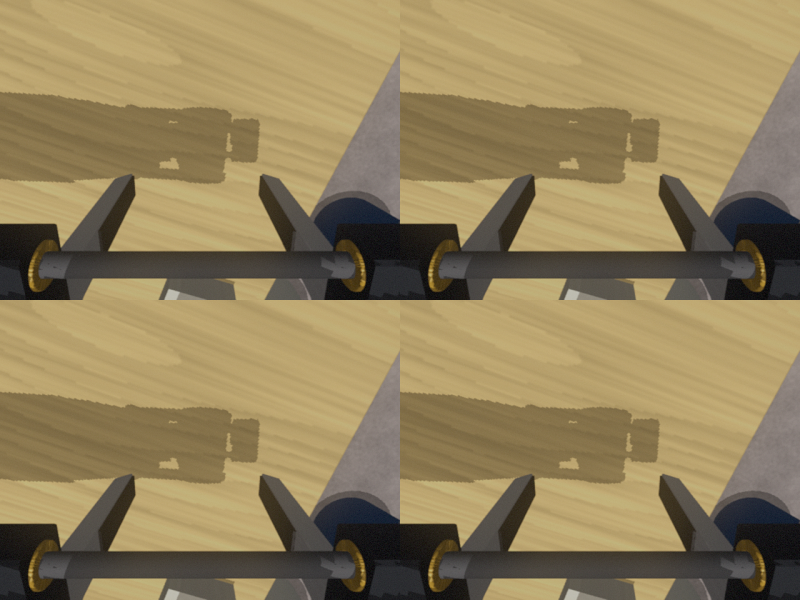

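The moves were refused, so all four pictures are the start pose. Probably every field is required, so I'll test with full rows.

```bash
python3 -m inch '[{"gripper":1,"dx":0.055,"dy":0.177,"dz":0,"wx":0,"wy":0,"wz":0},{"gripper":1,"dx":0.055,"dy":0.177,"dz":0,"wx":0,"wy":0,"wz":0},{"gripper":1,"dx":0.055,"dy":0.177,"dz":0,"wx":0,"wy":0,"wz":0},{"gripper":1,"dx":0.055,"dy":0.177,"dz":0,"wx":0,"wy":0,"wz":0},{"gripper":1,"dx":0.055,"dy":0.177,"dz":0,"wx":0,"wy":0,"wz":0}]' 20
python3 snap.py w1
```

```text
clock: 0.77
eef_pos: [240.4, -337.6, 205.4]
eef_rot: [-3.141, -0.0, 0.344]
wrist_force: [0.6, 0.3, -0.9]
finger_gap: 94.1
finger_force: 0.0
```

```bash
python3 -m inch '[{"gripper":1,"dx":0.055,"dy":0.177,"dz":0,"wx":0,"wy":0,"wz":0},{"gripper":1,"dx":0.055,"dy":0.177,"dz":0,"wx":0,"wy":0,"wz":0},{"gripper":1,"dx":0.055,"dy":0.177,"dz":0,"wx":0,"wy":0,"wz":0},{"gripper":1,"dx":0.055,"dy":0.177,"dz":0,"wx":0,"wy":0,"wz":0},{"gripper":1,"dx":0.055,"dy":0.177,"dz":0,"wx":0,"wy":0,"wz":0}]' 20
python3 snap.py w2
python3 -m inch '[{"gripper":1,"dx":0.055,"dy":0.177,"dz":0,"wx":0,"wy":0,"wz":0},{"gripper":1,"dx":0.055,"dy":0.177,"dz":0,"wx":0,"wy":0,"wz":0},{"gripper":1,"dx":0.055,"dy":0.177,"dz":0,"wx":0,"wy":0,"wz":0},{"gripper":1,"dx":0.055,"dy":0.177,"dz":0,"wx":0,"wy":0,"wz":0},{"gripper":1,"dx":0.055,"dy":0.177,"dz":0,"wx":0,"wy":0,"wz":0}]' 20
python3 snap.py w3
python3 -m inch '[{"gripper":0.6,"dx":0.055,"dy":0.174,"dz":0,"wx":0,"wy":0,"wz":0},{"gripper":0.6,"dx":0.055,"dy":0.174,"dz":0,"wx":0,"wy":0,"wz":0},{"gripper":0.6,"dx":0.055,"dy":0.174,"dz":0,"wx":0,"wy":0,"wz":0},{"gripper":0.6,"dx":0.055,"dy":0.174,"dz":0,"wx":0,"wy":0,"wz":0},{"gripper":0.6,"dx":0.055,"dy":0.174,"dz":0,"wx":0,"wy":0,"wz":0}]' 20
python3 snap.py w4
python3 - <<'E'
from h import *
a=[cv2.imread(f"pics/w{i}.png") for i in (1,2,3,4)]
cv2.imwrite("pics/m2.png",cv2.resize(np.vstack([np.hstack(a[:2]),np.hstack(a[2:])]),(800,600),interpolation=3))
M=np.load("pics/w4.npy");print([proj(M,X) for X in((406.8,191.3,94),(350.8,296.7,94))])
E
```

```text
clock: 1.23
eef_pos: [295.2, -161.0, 205.7]
eef_rot: [3.141, -0.001, 0.344]
wrist_force: [0.4, -1.4, -1.0]
finger_gap: 93.9
finger_force: 0.0
clock: 1.7
eef_pos: [350.5, 16.1, 205.7]
eef_rot: [-3.141, -0.001, 0.345]
wrist_force: [0.1, 0.2, -0.4]
finger_gap: 94.3
finger_force: 0.0
clock: 2.17
eef_pos: [405.8, 190.3, 205.2]
eef_rot: [-3.141, -0.0, 0.345]
wrist_force: [-0.6, -2.2, 0.3]
finger_gap: 64.2
finger_force: 0.0
[array([313.10363888, 231.0977039 ]), array([154.1288838 , 253.17724631])]
```

View pics/m2.png

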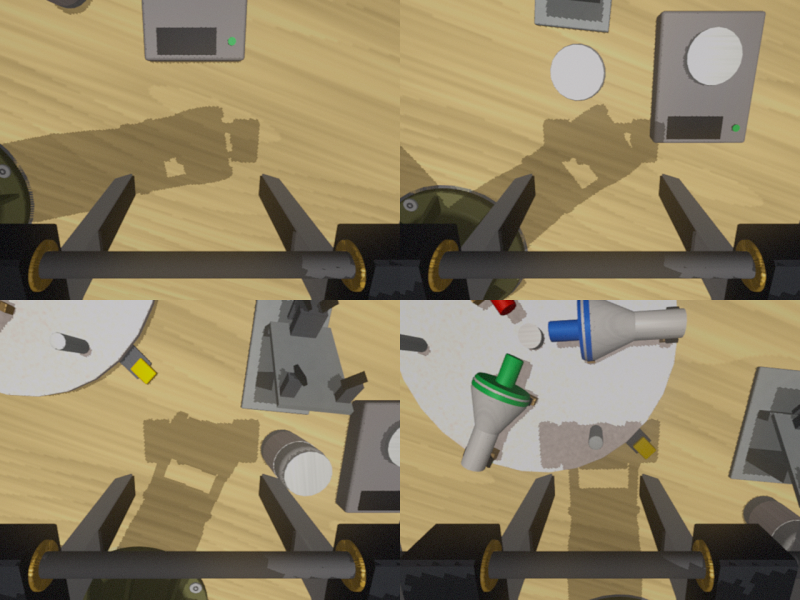

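The wrist view w4 confirms post p0's top at (314,229) px, against a prediction of (313,231). I'll descend and grip it, and refine the pointer position.

```bash
python3 -m inch '[{"gripper":0.6,"dx":0.001,"dy":0.001,"dz":-0.040,"wx":0,"wy":0,"wz":0},{"gripper":0.6,"dx":0.001,"dy":0.001,"dz":-0.080,"wx":0,"wy":0,"wz":0},{"gripper":0.6,"dx":0.001,"dy":0.001,"dz":-0.120,"wx":0,"wy":0,"wz":0},{"gripper":0.6,"dx":0.001,"dy":0.001,"dz":-0.147,"wx":0,"wy":0,"wz":0},{"gripper":0.2,"dx":0.001,"dy":0.001,"dz":-0.147,"wx":0,"wy":0,"wz":0}]' 15
python3 -m inch '[{"gripper":0.05,"dx":0,"dy":0,"dz":0,"wx":0,"wy":0,"wz":0},{"gripper":0.05,"dx":0,"dy":0,"dz":0,"wx":0,"wy":0,"wz":0},{"gripper":0.05,"dx":0,"dy":0,"dz":0,"wx":0,"wy":0,"wz":0},{"gripper":0.05,"dx":0,"dy":0,"dz":0,"wx":0,"wy":0,"wz":0},{"gripper":0.05,"dx":0,"dy":0,"dz":0,"wx":0,"wy":0,"wz":0}]' 15
python3 - <<'E'
from h import *
M3,M4=np.load("pics/w3.npy"),np.load("pics/w4.npy");S=P("scene");D=P("side")
print(tri((M3,(230,114)),(M4,(392,238)),(S,(357,243)),(D,(328,345))))
s=manip.read_state();p=s["eef_pos"][:2];c=np.array([495.6,305.])
for a in np.arange(0,-49.9,-7): print(a,(c+Ro.from_euler("z",a,degrees=True).as_matrix()[:2,:2]@(p-c)-p).round(1))
E
```

```text
clock: 2.63
eef_pos: [403.5, 186.3, 54.0]
eef_rot: [3.141, 0.008, 0.342]
wrist_force: [-0.1, -0.6, -1.2]
finger_gap: 52.6
finger_force: 0.0
clock: 3.05
eef_pos: [406.8, 188.7, 59.9]
eef_rot: [-3.141, -0.004, 0.343]
wrist_force: [2.9, 7.0, -0.3]
finger_gap: 20.4
finger_force: 3.1
[402.90543419 114.01578311   9.62065106]
0.0 [0. 0.]
-7.0 [-13.5  11.7]
-14.0 [-25.5  24.9]
-21.0 [-35.8  39.5]
-28.0 [-44.2  55.3]
-35.0 [-50.7  71.9]
-42.0 [-55.   89.3]
-49.0 [-57.3 107. ]
```

```bash
python3 -m inch '[{"gripper":0.05,"dx":-0.002,"dy":0.0016,"dz":0,"wx":0,"wy":0,"wz":0},{"gripper":0.05,"dx":-0.006,"dy":0.0048,"dz":0,"wx":0,"wy":0,"wz":0},{"gripper":0.05,"dx":-0.0108,"dy":0.009,"dz":0,"wx":0,"wy":0,"wz":0},{"gripper":0.05,"dx":-0.0162,"dy":0.0142,"dz":0,"wx":0,"wy":0,"wz":0},{"gripper":0.05,"dx":-0.0223,"dy":0.0206,"dz":0,"wx":0,"wy":0,"wz":0}]' 15
python3 -m inch '[{"gripper":0.05,"dx":-0.0064,"dy":0.0084,"dz":0,"wx":0,"wy":0,"wz":0},{"gripper":0.05,"dx":-0.0119,"dy":0.0168,"dz":0,"wx":0,"wy":0,"wz":0},{"gripper":0.05,"dx":-0.0172,"dy":0.0255,"dz":0,"wx":0,"wy":0,"wz":0},{"gripper":0.05,"dx":-0.0219,"dy":0.0347,"dz":0,"wx":0,"wy":0,"wz":0},{"gripper":0.05,"dx":-0.0258,"dy":0.0442,"dz":0,"wx":0,"wy":0,"wz":0}]' 15
python3 -m inch '[{"gripper":0.05,"dx":-0.0033,"dy":0.0096,"dz":0,"wx":0,"wy":0,"wz":0},{"gripper":0.05,"dx":-0.0058,"dy":0.0195,"dz":0,"wx":0,"wy":0,"wz":0},{"gripper":0.05,"dx":-0.0076,"dy":0.0283,"dz":0,"wx":0,"wy":0,"wz":0},{"gripper":0.05,"dx":-0.0084,"dy":0.0346,"dz":0,"wx":0,"wy":0,"wz":0},{"gripper":0.05,"dx":-0.0089,"dy":0.0384,"dz":0,"wx":0,"wy":0,"wz":0}]' 15
python3 -m inch '[{"gripper":0.05,"dx":-0.0002,"dy":0.0023,"dz":0,"wx":0,"wy":0,"wz":0},{"gripper":0.05,"dx":-0.0002,"dy":0.0023,"dz":0,"wx":0,"wy":0,"wz":0},{"gripper":0.05,"dx":-0.0002,"dy":0.0023,"dz":0,"wx":0,"wy":0,"wz":0},{"gripper":0.05,"dx":-0.0002,"dy":0.0023,"dz":0,"wx":0,"wy":0,"wz":0},{"gripper":0.05,"dx":-0.0002,"dy":0.0023,"dz":0,"wx":0,"wy":0,"wz":0}]' 15
python3 - <<'E'
from h import *
a=manip.camera("scene")[190:330,330:550];b=manip.camera("side")[280:440,120:360]
f=lambda q:cv2.resize(q,(400,int(400*q.shape[0]/q.shape[1])),interpolation=2)
a,b=f(a),f(b);h=max(len(a),len(b));p=lambda q:np.vstack([q,np.zeros((h-len(q),400,3),np.uint8)])
cv2.imwrite("pics/m3.png",np.hstack([p(a),p(b)]))
E
```

```text
clock: 3.47
eef_pos: [383.9, 208.5, 59.5]
eef_rot: [3.141, -0.002, 0.342]
wrist_force: [-0.1, -3.6, 8.4]
finger_gap: 17.6
finger_force: 15.0
clock: 3.88
eef_pos: [357.5, 253.0, 59.2]
eef_rot: [3.141, -0.0, 0.343]
wrist_force: [-1.2, -3.8, 4.2]
finger_gap: 17.5
finger_force: 15.0
clock: 4.3
eef_pos: [348.9, 292.1, 58.9]
eef_rot: [-3.141, -0.001, 0.343]
wrist_force: [-1.5, -3.3, 6.7]
finger_gap: 17.6
finger_force: 15.0
clock: 4.72
eef_pos: [348.8, 294.1, 58.9]
eef_rot: [-3.141, -0.001, 0.343]
wrist_force: [-1.9, 1.3, 5.3]
finger_gap: 17.5
finger_force: 15.0
```

View pics/m3.png

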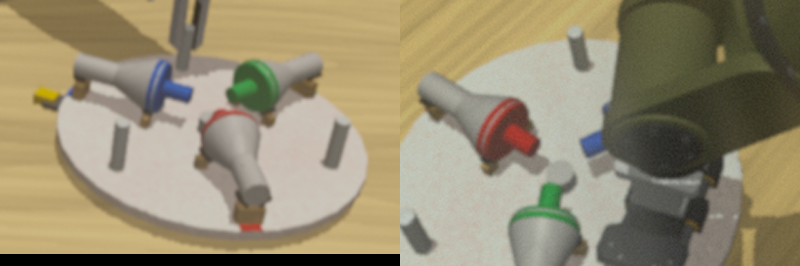

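The carousel is aligned: the blue tab and hopper now point at the yellow pointer. I'll release the post, lift, and take close wrist looks at the hopper, the rest and the pan.

```bash
python3 -m inch '[{"gripper":0.6,"dx":0,"dy":0,"dz":0,"wx":0,"wy":0,"wz":0},{"gripper":0.6,"dx":0,"dy":0,"dz":0,"wx":0,"wy":0,"wz":0},{"gripper":0.6,"dx":0,"dy":0,"dz":0.04,"wx":0,"wy":0,"wz":0},{"gripper":0.6,"dx":0,"dy":0,"dz":0.08,"wx":0,"wy":0,"wz":0},{"gripper":0.6,"dx":0,"dy":0,"dz":0.12,"wx":0,"wy":0,"wz":0}]'
python3 -m inch '[{"gripper":0.6,"dx":0.084,"dy":-0.119,"dz":0.04,"wx":0,"wy":0,"wz":22},{"gripper":0.6,"dx":0.084,"dy":-0.119,"dz":0.04,"wx":0,"wy":0,"wz":22},{"gripper":0.6,"dx":0.084,"dy":-0.119,"dz":0.04,"wx":0,"wy":0,"wz":22},{"gripper":0.6,"dx":0.084,"dy":-0.119,"dz":0.04,"wx":0,"wy":0,"wz":22},{"gripper":0.6,"dx":0.084,"dy":-0.119,"dz":0.04,"wx":0,"wy":0,"wz":22}]'
python3 -m inch '[{"gripper":0.6,"dx":0,"dy":0,"dz":0.0,"wx":0,"wy":0,"wz":22},{"gripper":0.6,"dx":0,"dy":0,"dz":0.0,"wx":0,"wy":0,"wz":22},{"gripper":0.6,"dx":0,"dy":0,"dz":0.0,"wx":0,"wy":0,"wz":22},{"gripper":0.6,"dx":0,"dy":0,"dz":0.0,"wx":0,"wy":0,"wz":22},{"gripper":0.6,"dx":0,"dy":0,"dz":0.0,"wx":0,"wy":0,"wz":22}]'
python3 snap.py w5
python3 -m inch '[{"gripper":0.6,"dx":0.0,"dy":-0.2,"dz":0.04,"wx":0,"wy":0,"wz":0},{"gripper":0.6,"dx":0.0,"dy":-0.2,"dz":0.04,"wx":0,"wy":0,"wz":0},{"gripper":0.6,"dx":0.0,"dy":-0.2,"dz":0.04,"wx":0,"wy":0,"wz":0},{"gripper":0.6,"dx":0.0,"dy":-0.2,"dz":0.04,"wx":0,"wy":0,"wz":0},{"gripper":0.6,"dx":0.0,"dy":-0.2,"dz":0.04,"wx":0,"wy":0,"wz":0}]'
python3 snap.py w6
python3 -m inch '[{"gripper":0.6,"dx":0.0,"dy":-0.15,"dz":0.0,"wx":0,"wy":0,"wz":0},{"gripper":0.6,"dx":0.0,"dy":-0.15,"dz":0.0,"wx":0,"wy":0,"wz":0},{"gripper":0.6,"dx":0.0,"dy":-0.15,"dz":0.0,"wx":0,"wy":0,"wz":0},{"gripper":0.6,"dx":0.0,"dy":-0.15,"dz":0.0,"wx":0,"wy":0,"wz":0},{"gripper":0.6,"dx":0.0,"dy":-0.15,"dz":0.0,"wx":0,"wy":0,"wz":0}]'
python3 snap.py w7
python3 - <<'E'
from h import *
a=[cv2.imread(f"pics/w{i}.png") for i in (5,6,7)]+[manip.camera("scene")]
cv2.imwrite("pics/m4.png",cv2.resize(np.vstack([np.hstack(a[:2]),np.hstack(a[2:])]),(800,600),interpolation=3))
M=np.load("pics/w5.npy");c=np.array([495.6,305.])
for r,z in((176,86),(139,86),(28,82),(180,29)): print(r,proj(M,[*(c+r*np.array([-.438,-.899])),z]).round(0))
print(proj(M,[495.6,305,45]))
E
```

```text
clock: 5.23
eef_pos: [348.1, 293.2, 179.7]
eef_rot: [3.141, 0.002, 0.343]
wrist_force: [1.0, -0.5, 0.7]
finger_gap: 47.5
finger_force: 0.0
clock: 5.65
eef_pos: [435.6, 170.6, 220.1]
eef_rot: [3.14, -0.002, 0.728]
wrist_force: [0.4, 0.4, 0.4]
finger_gap: 56.1
finger_force: 0.0
clock: 6.07
eef_pos: [432.6, 174.6, 218.3]
eef_rot: [-3.141, 0.0, 1.107]
wrist_force: [-0.7, 0.1, -0.7]
finger_gap: 56.3
finger_force: 0.0
clock: 6.53
eef_pos: [432.2, -27.4, 259.1]
eef_rot: [3.141, -0.0, 1.107]
wrist_force: [1.4, 0.7, 0.3]
finger_gap: 56.0
finger_force: 0.0
clock: 7.0
eef_pos: [432.3, -179.0, 258.0]
eef_rot: [-3.141, 0.001, 1.103]
wrist_force: [0.2, 0.5, -0.0]
finger_gap: 56.5
finger_force: 0.0
176 [313. 262.]
139 [313. 217.]
28 [311.  64.]
180 [313. 245.]
[310.96186341  30.36440081]
```

View pics/m4.png

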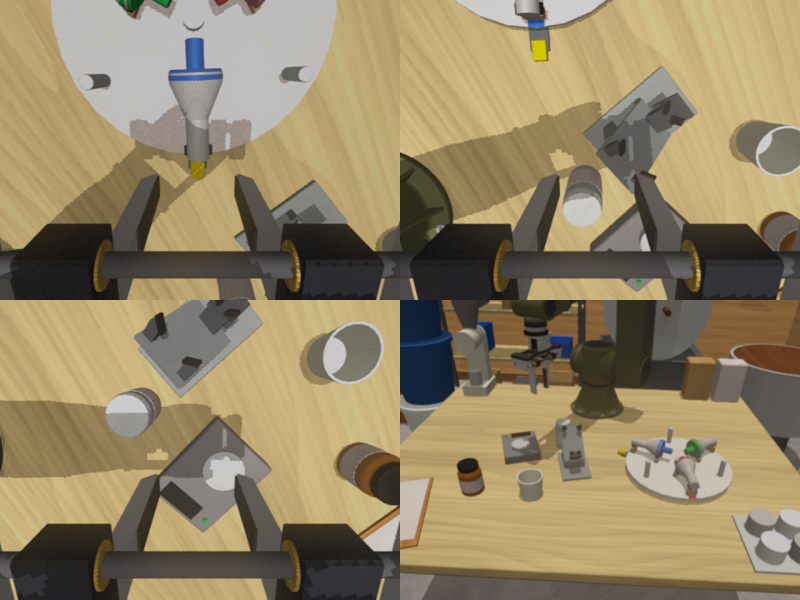

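w5 shows the hopper on the line as predicted, with the knob at (312,64) and the spout about 3 mm to the +u side. For the rest I need two closer views.

```bash
python3 -m inch '[{"gripper":0.6,"dx":0.0,"dy":0.06,"dz":0.0,"wx":0,"wy":0,"wz":0},{"gripper":0.6,"dx":0.0,"dy":0.06,"dz":0.0,"wx":0,"wy":0,"wz":0},{"gripper":0.6,"dx":0.0,"dy":0.06,"dz":0.0,"wx":0,"wy":0,"wz":0},{"gripper":0.6,"dx":0.0,"dy":0.06,"dz":0.0,"wx":0,"wy":0,"wz":0},{"gripper":0.6,"dx":0.0,"dy":0.06,"dz":0.0,"wx":0,"wy":0,"wz":0}]'
python3 snap.py w8
python3 -m inch '[{"gripper":0.6,"dx":0.08,"dy":0.0,"dz":0.0,"wx":0,"wy":0,"wz":0},{"gripper":0.6,"dx":0.08,"dy":0.0,"dz":0.0,"wx":0,"wy":0,"wz":0},{"gripper":0.6,"dx":0.08,"dy":0.0,"dz":0.0,"wx":0,"wy":0,"wz":0},{"gripper":0.6,"dx":0.08,"dy":0.0,"dz":0.0,"wx":0,"wy":0,"wz":0},{"gripper":0.6,"dx":0.08,"dy":0.0,"dz":0.0,"wx":0,"wy":0,"wz":0}]'
python3 snap.py w9
python3 - <<'E'
from h import *
def crop(n,sz=200):
    M=np.load(f"pics/{n}.npy");u,v=proj(M,[480,-50,100]).astype(int);x=int(np.clip(u-sz//2,0,640-sz));y=int(np.clip(v-150//2,0,480-150));print(n,x,y)
    return cv2.resize(cv2.imread(f"pics/{n}.png")[y:y+150,x:x+sz],(400,300),interpolation=2)
c=[crop(n) for n in("w8","w9","w6")]
s=cv2.resize(cv2.imread("pics/side0.png")[205:305,290:400+23],(400,300),interpolation=2)
cv2.imwrite("pics/m5.png",np.vstack([np.hstack(c[:2]),np.hstack([c[2],s])]))
E
```

```text
clock: 7.52
eef_pos: [432.8, -115.0, 258.6]
eef_rot: [3.141, 0.0, 1.111]
wrist_force: [-0.5, -0.5, -0.4]
finger_gap: 56.4
finger_force: 0.0
clock: 7.98
eef_pos: [512.2, -115.8, 258.1]
eef_rot: [-3.141, 0.0, 1.11]
wrist_force: [-0.6, 0.4, -0.0]
finger_gap: 56.3
finger_force: 0.0
w8 230 43
w9 141 87
w6 276 139
```

View pics/m5.png

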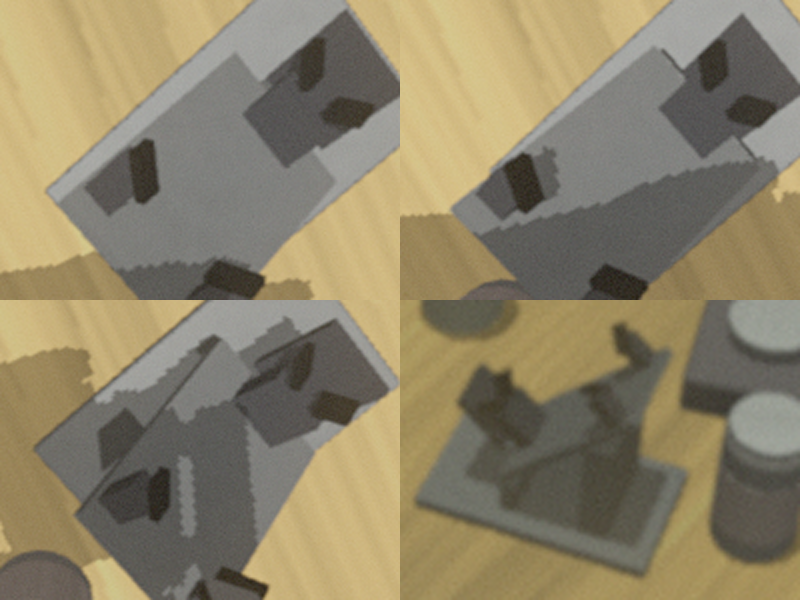

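Run:
```python
from h import *
O=dict(w8=(230,43),w9=(141,87),w6=(276,139))
F=dict(A=dict(w8=(145,171),w9=(126,182),w6=(158,193)),C=dict(w8=(312,65),w9=(313,65),w6=(301,66)),D=dict(w8=(348,112),w9=(350,110),w6=(335,107)),
B=dict(w8=(234,276),w9=(217,281)),
stL=dict(w8=(347,12),w9=(342,14),w6=(337,20)),stC1=dict(w8=(243,115),w9=(260,102),w6=(238,103)),stR=dict(w8=(288,167),w9=(303,158),w6=(270,145)),
plR=dict(w8=(236,53),w9=(253,47)),
plL=dict(w8=(47,190),w9=(50,208),w6=(35,148)))
r={}
for k,d in F.items():
    obs=[(np.load(f"pics/{n}.npy"),(O[n][0]+p[0]/2,O[n][1]+p[1]/2)) for n,p in d.items()]
    X=r[k]=tri(*obs);print(k,X.round(1),[(proj(M,X)-p).round(1).tolist() for M,p in obs])
u=(r['A']+r['B'])/2;l=(r['C']+r['D'])/2;d=u-l;print(u,l,d,np.degrees(np.arctan2(d[1],d[0])),np.hypot(*d[:2]))
for a,b in(('A','B'),('C','D'),('stL','stC1'),('stC1','stR')):q=r[b]-r[a];print(a,b,np.degrees(np.arctan2(q[1],q[0])),np.linalg.norm(q))
S=P("scene");D=P("side")
print("pan",[onz(S,(193,232),50),onz(D,(415,212),50),onz(np.load("pics/w7.npy"),(223*1.6,170*1.6),50),onz(np.load("pics/w2.npy"),(315*1.6,56*1.6),50)])
print("pan tri",tri((S,(193,232)),(D,(415,212)),(np.load("pics/w2.npy"),(504,90))))
```

```text
A [458.3 -46.4 138.9] [[-0.2, 0.2], [-0.1, 0.0], [0.2, -0.2]]
C [535.1 -40.1  81.7] [[-0.3, -0.2], [0.1, 0.2], [0.1, -0.0]]
D [541.  -63.1  83.3] [[-0.1, -0.3], [0.3, -0.0], [-0.2, 0.3]]
B [470.7 -93.  142.4] [[-0.0, -0.0], [0.0, 0.0]]
stL [554.8 -28.   85.7] [[-0.0, -0.8], [0.3, 0.6], [-0.3, 0.2]]
stC1 [505.2 -45.1  67.4] [[1.6, -1.5], [-0.5, 2.5], [-1.0, -1.0]]
stR [512.1 -73.9  59.6] [[-1.0, -0.1], [0.5, -0.3], [0.4, 0.4]]
plR [513.1 -21.   50. ] [[-0.0, -0.1], [0.0, 0.1]]
plL [409.9 -34.   70.5] [[-5.3, 0.2], [3.7, -12.9], [1.4, 12.3]]
[464.50545798 -69.7298917  140.65475976] [538.01301552 -51.5920813   82.49389019] [-73.50755754 -18.1378104   58.16086958] -166.1392796141282 75.71222610656802
A B -75.00848678532711 48.38634306901715
C D -75.63456349670345 23.738507809218454
stL stC1 -161.00584639645143 55.52900459623599
stC1 stR -76.5834998504083 30.666497027348118
pan [array([ 449.76227631, -261.98991763]), array([ 434.37540646, -259.88734746]), array([ 439.42759275, -260.89263553]), array([ 439.85307014, -263.84972825])]
pan tri [ 438.75977414 -266.18101866   43.33908867]
```

```bash
python3 -m inch '[{"gripper":0.6,"dx":-0.03,"dy":0.165,"dz":-0.02,"wx":-9,"wy":4.4,"wz":0},{"gripper":0.6,"dx":-0.03,"dy":0.165,"dz":-0.02,"wx":-9,"wy":4.4,"wz":0},{"gripper":0.6,"dx":-0.03,"dy":0.165,"dz":-0.02,"wx":-9,"wy":4.4,"wz":0},{"gripper":0.6,"dx":-0.03,"dy":0.165,"dz":-0.02,"wx":-9,"wy":4.4,"wz":0},{"gripper":0.6,"dx":-0.03,"dy":0.165,"dz":-0.02,"wx":-9,"wy":4.4,"wz":0}]'
python3 -m inch '[{"gripper":0.6,"dx":-0.031,"dy":0.158,"dz":-0.06,"wx":-9,"wy":4.4,"wz":0},{"gripper":0.6,"dx":-0.031,"dy":0.158,"dz":-0.06,"wx":-9,"wy":4.4,"wz":0},{"gripper":0.6,"dx":-0.031,"dy":0.158,"dz":-0.06,"wx":-9,"wy":4.4,"wz":0},{"gripper":0.6,"dx":-0.031,"dy":0.158,"dz":-0.06,"wx":-9,"wy":4.4,"wz":0},{"gripper":0.6,"dx":-0.031,"dy":0.158,"dz":-0.06,"wx":-9,"wy":4.4,"wz":0}]'
python3 -m inch '[{"gripper":0.6,"dx":0,"dy":0,"dz":0,"wx":0,"wy":0,"wz":0},{"gripper":0.6,"dx":0,"dy":0,"dz":0,"wx":0,"wy":0,"wz":0},{"gripper":0.6,"dx":0,"dy":0,"dz":0,"wx":0,"wy":0,"wz":0},{"gripper":0.6,"dx":0,"dy":0,"dz":0,"wx":0,"wy":0,"wz":0},{"gripper":0.6,"dx":0,"dy":0,"dz":0,"wx":0,"wy":0,"wz":0}]'
cat >> h.py <<'E'
def tool():
    s=manip.read_state();return s["eef_pos"],Ro.from_euler("xyz",s["eef_rot"]).as_matrix()
E
python3 snap.py w10
python3 - <<'E'
from h import *
p,R=tool();print(p,R.round(3).tolist());print(np.array([433.9,174,55])-p)
M=np.load("pics/w10.npy");c=np.array([495.6,305.])
im=cv2.imread("pics/w10.png")
for r,z in((160,86),(139,86),(28,82)): 
    q=proj(M,[*(c+r*np.array([-.438,-.899])),z]).round(0).astype(int);print(r,q)
    if r<160: 
        # row/col profile across the hopper
        v=min(max(q[1],0),479);print(im[v,q[0]-60:q[0]+61:4].astype(int).tolist() if r==28 else [int(x) for x in im[v,q[0]-60:q[0]+61:3].astype(int).sum(1)])
E
```

```text
clock: 8.45
eef_pos: [480.7, 53.9, 238.5]
eef_rot: [3.141, 0.174, 1.114]
wrist_force: [0.0, -1.0, 0.1]
finger_gap: 56.1
finger_force: 0.0
clock: 8.87
eef_pos: [449.4, 211.0, 176.6]
eef_rot: [-3.141, 0.351, 1.114]
wrist_force: [0.1, -1.7, -0.7]
finger_gap: 56.3
finger_force: 0.0
clock: 9.28
eef_pos: [452.1, 206.5, 179.2]
eef_rot: [3.139, 0.349, 1.108]
wrist_force: [0.3, -0.5, 0.9]
finger_gap: 56.3
finger_force: 0.0
[452.023956   206.65679109 179.00013383] [[0.419, 0.896, -0.15], [0.841, -0.445, -0.307], [-0.342, 0.002, -0.94]]
[ -18.123956    -32.65679109 -124.00013383]
160 [308 257]
139 [307 234]
[369, 356, 466, 501, 486, 491, 509, 519, 518, 534, 542, 541, 538, 532, 512, 350, 465, 504, 536, 547, 559, 559, 559, 564, 535, 518, 486, 447, 277, 256, 515, 524, 541, 527, 521, 516, 521, 505, 491, 489, 490]
28 [304  66]
[[142, 149, 159], [141, 149, 160], [140, 147, 158], [147, 151, 165], [150, 155, 169], [140, 149, 161], [139, 146, 158], [144, 148, 160], [147, 153, 164], [149, 156, 168], [126, 122, 132], [106, 58, 41], [122, 67, 38], [122, 64, 35], [131, 68, 35], [131, 71, 40], [129, 73, 46], [122, 68, 40], [115, 68, 46], [102, 60, 42], [150, 156, 171], [140, 148, 159], [145, 152, 164], [148, 156, 165], [149, 155, 168], [147, 151, 163], [149, 154, 167], [148, 153, 166], [147, 153, 165], [144, 149, 163], [144, 149, 162]]
```

```bash
python3 -m inch '[{"gripper":0.6,"dx":-0.0035,"dy":-0.0067,"dz":-0.025,"wx":0,"wy":0,"wz":2.5},{"gripper":0.6,"dx":-0.007,"dy":-0.0134,"dz":-0.05,"wx":0,"wy":0,"wz":2.5},{"gripper":0.6,"dx":-0.0105,"dy":-0.02,"dz":-0.075,"wx":0,"wy":0,"wz":2.5},{"gripper":0.6,"dx":-0.014,"dy":-0.027,"dz":-0.1,"wx":0,"wy":0,"wz":2.5},{"gripper":0.6,"dx":-0.0168,"dy":-0.0333,"dz":-0.124,"wx":0,"wy":0,"wz":2.5}]'
python3 -m inch '[{"gripper":0.45,"dx":0,"dy":0,"dz":0,"wx":0,"wy":0,"wz":0},{"gripper":0.4,"dx":0,"dy":0,"dz":0,"wx":0,"wy":0,"wz":0},{"gripper":0.36,"dx":0,"dy":0,"dz":0,"wx":0,"wy":0,"wz":0},{"gripper":0.3,"dx":0,"dy":0,"dz":0,"wx":0,"wy":0,"wz":0},{"gripper":0.25,"dx":0,"dy":0,"dz":0,"wx":0,"wy":0,"wz":0}]' 25
python3 -m inch '[{"gripper":0.2,"dx":0,"dy":0,"dz":0,"wx":0,"wy":0,"wz":0},{"gripper":0.2,"dx":0,"dy":0,"dz":0,"wx":0,"wy":0,"wz":0},{"gripper":0.2,"dx":0,"dy":0,"dz":0,"wx":0,"wy":0,"wz":0},{"gripper":0.2,"dx":0,"dy":0,"dz":0,"wx":0,"wy":0,"wz":0},{"gripper":0.2,"dx":0,"dy":0,"dz":0,"wx":0,"wy":0,"wz":0}]' 30
```

```text
clock: 9.75
eef_pos: [434.6, 173.4, 53.5]
eef_rot: [3.139, 0.349, 1.153]
wrist_force: [0.7, 0.6, -0.1]
finger_gap: 56.4
finger_force: 0.0
clock: 10.17
eef_pos: [435.6, 174.7, 55.8]
eef_rot: [3.138, 0.348, 1.154]
wrist_force: [-1.5, 1.2, 6.3]
finger_gap: 29.2
finger_force: 25.0
clock: 10.58
eef_pos: [435.6, 174.7, 55.8]
eef_rot: [3.138, 0.348, 1.154]
wrist_force: [-0.4, 0.8, 6.3]
finger_gap: 29.2
finger_force: 30.0
```

```bash
python3 -m inch '[{"gripper":0.2,"dx":0,"dy":0,"dz":0.004,"wx":0,"wy":0,"wz":0},{"gripper":0.2,"dx":0,"dy":0,"dz":0.015,"wx":0,"wy":0,"wz":0},{"gripper":0.2,"dx":0,"dy":0,"dz":0.035,"wx":0,"wy":0,"wz":0},{"gripper":0.2,"dx":0,"dy":0,"dz":0.06,"wx":0,"wy":0,"wz":0},{"gripper":0.2,"dx":0,"dy":0,"dz":0.085,"wx":0,"wy":0,"wz":0}]' 55
python3 -m inch '[{"gripper":0.2,"dx":0,"dy":0,"dz":0.025,"wx":0,"wy":0,"wz":0},{"gripper":0.2,"dx":0,"dy":0,"dz":0.045,"wx":0,"wy":0,"wz":0},{"gripper":0.2,"dx":0,"dy":0,"dz":0.06,"wx":0,"wy":0,"wz":0},{"gripper":0.2,"dx":0,"dy":0,"dz":0.07,"wx":0,"wy":0,"wz":0},{"gripper":0.2,"dx":0,"dy":0,"dz":0.07,"wx":0,"wy":0,"wz":0}]'
python3 snap.py w11
python3 - <<'E'
from h import *
M=np.load("pics/w11.npy");p,R=tool();print(p,R.round(3).tolist())
im=cv2.imread("pics/w11.png")
h=np.array([np.cos(np.radians(66.1)),np.sin(np.radians(66.1)),0]);G=p-17*R[:,2]
for s in(20,110,148): print(s,proj(M,G+(s-38)*h+[0,0,0]).round(0))
B=(im[:,:,0].astype(int)-im[:,:,2]>30).astype(np.uint8)
n,l,st,cc=cv2.connectedComponentsWithStats(B);print([(st[i].tolist(),cc[i].round(0).tolist()) for i in range(1,n) if st[i][4]>80])
E
python3 -c "
from h import *
cv2.imwrite('pics/m6.png',np.hstack([cv2.resize(cv2.imread('pics/w11.png'),(400,300)),cv2.resize(manip.camera('scene')[100:340,280:600],(400,300))]))"
```

```text
clock: 11.0
eef_pos: [434.5, 174.2, 141.1]
eef_rot: [3.14, 0.35, 1.154]
wrist_force: [-0.0, 0.7, -3.5]
finger_gap: 28.7
finger_force: 55.0
clock: 11.42
eef_pos: [435.3, 174.5, 211.7]
eef_rot: [3.137, 0.347, 1.153]
wrist_force: [-0.3, 0.6, -2.9]
finger_gap: 29.0
finger_force: 55.0
[434.96681455 174.28847833 210.13524684] [[0.381, 0.915, -0.136], [0.859, -0.404, -0.313], [-0.342, 0.003, -0.94]]
20 [312. 338.]
110 [311. 161.]
148 [311.  37.]
[([215, 22, 200, 183, 21449], [315.0, 130.0]), ([215, 174, 200, 59, 3559], [314.0, 214.0])]
```

View pics/m6.png

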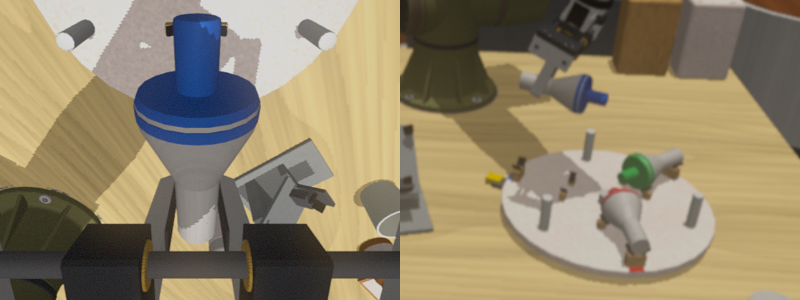

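Run:
```python
from h import *
M=np.load("pics/w11.npy");p,R=np.array([434.97,174.29,210.1]),np.array([[0.381,.915,-.136],[.859,-.404,-.313],[-.342,.003,-.94]])
G=p-17*R[:,2];y=R[:,1]
h0=np.cross([0,0,1],y);h0*=-1 if h0@[.4,.9,0]<0 else 1;h0/=np.linalg.norm(h0)
for s0 in (36,38.5):
  for d in(-10,-5,0,5,10):
    Rr=Ro.from_rotvec(np.radians(d)*np.cross(h0,[0,0,1])).as_matrix();h=Rr@h0;n=np.cross(y,h)
    t=np.linspace(0,6.283,73)
    ring=lambda s,r:np.array([proj(M,G+(s-s0)*h+r*(np.cos(a)*y+np.sin(a)*n)) for a in t])
    q=np.vstack([ring(148,11),ring(114,11)]);l=np.vstack([ring(110,33),ring(114,33)])
    print(s0,d,"knobtop",q[:,1].min().round(),"lid u",l[:,0].min().round(),l[:,0].max().round(),"lid v top",l[:,1].min().round())
```

```text
36 -10 knobtop 22.0 lid u 216.0 406.0 lid v top 114.0
36 -5 knobtop 21.0 lid u 212.0 410.0 lid v top 111.0
36 0 knobtop 22.0 lid u 207.0 414.0 lid v top 109.0
36 5 knobtop 26.0 lid u 203.0 418.0 lid v top 108.0
36 10 knobtop 34.0 lid u 199.0 422.0 lid v top 110.0
38.5 -10 knobtop 32.0 lid u 216.0 405.0 lid v top 120.0
38.5 -5 knobtop 30.0 lid u 213.0 409.0 lid v top 117.0
38.5 0 knobtop 31.0 lid u 209.0 413.0 lid v top 115.0
38.5 5 knobtop 35.0 lid u 205.0 417.0 lid v top 115.0
38.5 10 knobtop 44.0 lid u 201.0 421.0 lid v top 116.0
```

The hopper is held on its axis, about 36 mm from the foot with roughly 4° droop. Next I carry it to above the rest, turning 128° on the way.

```bash
python3 -m inch '[{"gripper":0.2,"dx":0.006,"dy":-0.011,"dz":0.004,"wx":0,"wy":0,"wz":6.4},{"gripper":0.2,"dx":0.012,"dy":-0.022,"dz":0.008,"wx":0,"wy":0,"wz":12.8},{"gripper":0.2,"dx":0.018,"dy":-0.033,"dz":0.012,"wx":0,"wy":0,"wz":19.2},{"gripper":0.2,"dx":0.024,"dy":-0.044,"dz":0.016,"wx":0,"wy":0,"wz":25.6},{"gripper":0.2,"dx":0.029,"dy":-0.0555,"dz":0.02,"wx":0,"wy":0,"wz":32.1}]'
python3 -m inch '[{"gripper":0.2,"dx":0.006,"dy":-0.011,"dz":0.004,"wx":0,"wy":0,"wz":6.4},{"gripper":0.2,"dx":0.012,"dy":-0.022,"dz":0.008,"wx":0,"wy":0,"wz":12.8},{"gripper":0.2,"dx":0.018,"dy":-0.033,"dz":0.012,"wx":0,"wy":0,"wz":19.2},{"gripper":0.2,"dx":0.024,"dy":-0.044,"dz":0.016,"wx":0,"wy":0,"wz":25.6},{"gripper":0.2,"dx":0.029,"dy":-0.0555,"dz":0.02,"wx":0,"wy":0,"wz":32.1}]'
python3 -m inch '[{"gripper":0.2,"dx":0.006,"dy":-0.011,"dz":0,"wx":0,"wy":0,"wz":6.4},{"gripper":0.2,"dx":0.012,"dy":-0.022,"dz":0,"wx":0,"wy":0,"wz":12.8},{"gripper":0.2,"dx":0.018,"dy":-0.033,"dz":0,"wx":0,"wy":0,"wz":19.2},{"gripper":0.2,"dx":0.024,"dy":-0.044,"dz":0,"wx":0,"wy":0,"wz":25.6},{"gripper":0.2,"dx":0.029,"dy":-0.0555,"dz":0,"wx":0,"wy":0,"wz":32.1}]'
python3 -m inch '[{"gripper":0.2,"dx":0.006,"dy":-0.011,"dz":0,"wx":0,"wy":0,"wz":6.4},{"gripper":0.2,"dx":0.012,"dy":-0.022,"dz":0,"wx":0,"wy":0,"wz":12.8},{"gripper":0.2,"dx":0.018,"dy":-0.033,"dz":0,"wx":0,"wy":0,"wz":19.2},{"gripper":0.2,"dx":0.024,"dy":-0.044,"dz":0,"wx":0,"wy":0,"wz":25.6},{"gripper":0.2,"dx":0.029,"dy":-0.0555,"dz":0,"wx":0,"wy":0,"wz":32.1}]'
python3 -m inch '[{"gripper":0.2,"dx":0,"dy":0,"dz":0,"wx":-1.7,"wy":6.6,"wz":0},{"gripper":0.2,"dx":0,"dy":0,"dz":0,"wx":-3.4,"wy":13,"wz":0},{"gripper":0.2,"dx":0,"dy":0,"dz":0,"wx":-5,"wy":19.5,"wz":0},{"gripper":0.2,"dx":0,"dy":0,"dz":0,"wx":-5.9,"wy":22.8,"wz":0},{"gripper":0.2,"dx":0,"dy":0,"dz":0,"wx":-5.9,"wy":22.8,"wz":0}]'
python3 -m inch '[{"gripper":0.2,"dx":0,"dy":0,"dz":0,"wx":-1.7,"wy":6.6,"wz":0},{"gripper":0.2,"dx":0,"dy":0,"dz":0,"wx":-3.4,"wy":13,"wz":0},{"gripper":0.2,"dx":0,"dy":0,"dz":0,"wx":-5,"wy":19.5,"wz":0},{"gripper":0.2,"dx":0,"dy":0,"dz":0,"wx":-5.9,"wy":22.8,"wz":0},{"gripper":0.2,"dx":0,"dy":0,"dz":0,"wx":-5.9,"wy":22.8,"wz":0}]'
python3 - <<'E'
from h import *
p,R=tool();print(p,R.round(3).tolist(),manip.read_state()["joints"].round(2))
# predicted hopper in world: axis at 110 deg from tool z in tool x-z plane
th=np.radians(20);h=R@np.array([np.cos(th),0,-np.sin(th)]);print("h level-assumed",h.round(3),np.degrees(np.arctan2(h[1],h[0])),np.degrees(np.arcsin(h[2])))
print("to pre",np.array([550.8,-47.6,135])-p,"toolz",R[:,2])
E
```

```text
clock: 11.93
eef_pos: [463.8, 118.2, 228.3]
eef_rot: [-3.141, 0.351, 1.721]
wrist_force: [1.1, -0.3, -3.2]
finger_gap: 29.0
finger_force: 55.0
clock: 12.35
eef_pos: [492.7, 62.8, 248.3]
eef_rot: [-3.141, 0.349, 2.281]
wrist_force: [0.2, -0.7, -2.4]
finger_gap: 28.7
finger_force: 55.0
clock: 12.77
eef_pos: [521.6, 7.3, 248.1]
eef_rot: [3.14, 0.348, 2.84]
wrist_force: [-0.2, 0.6, -3.4]
finger_gap: 29.0
finger_force: 55.0
clock: 13.18
eef_pos: [550.6, -48.2, 248.1]
eef_rot: [3.139, 0.349, -2.883]
wrist_force: [-0.1, 0.3, -3.2]
finger_gap: 29.1
finger_force: 55.0
clock: 13.6
eef_pos: [551.4, -47.3, 247.1]
eef_rot: [3.138, -0.067, -2.888]
wrist_force: [-0.9, 0.1, -4.3]
finger_gap: 29.1
finger_force: 55.0
clock: 14.02
eef_pos: [551.0, -47.4, 246.4]
eef_rot: [3.137, -0.477, -2.886]
wrist_force: [-0.2, -0.2, -4.0]
finger_gap: 28.8
finger_force: 55.0
[550.95321694 -47.37839879 246.42240751] [[-0.859, -0.251, -0.445], [-0.224, 0.968, -0.112], [0.459, 0.004, -0.888]] [-0.08  0.57  1.11 -0.16  1.91 -1.92]
h level-assumed [-0.655 -0.173  0.735] -165.25215656376366 47.341586515212
to pre [  -0.15321694   -0.22160121 -111.42240751] toolz [-0.44547962 -0.11187791 -0.88827431]
```

```bash
python3 -m inch '[{"gripper":0.2,"dx":0,"dy":0,"dz":-0.03,"wx":0,"wy":0,"wz":0},{"gripper":0.2,"dx":0,"dy":0,"dz":-0.06,"wx":0,"wy":0,"wz":0},{"gripper":0.2,"dx":0,"dy":0,"dz":-0.09,"wx":0,"wy":0,"wz":0},{"gripper":0.2,"dx":0,"dy":0,"dz":-0.111,"wx":0,"wy":0,"wz":0},{"gripper":0.2,"dx":0,"dy":0,"dz":-0.111,"wx":0,"wy":0,"wz":0}]'
python3 -m inch '[{"gripper":0.2,"dx":-0.006,"dy":-0.0016,"dz":-0.0062,"wx":0,"wy":0,"wz":0},{"gripper":0.2,"dx":-0.012,"dy":-0.0032,"dz":-0.0124,"wx":0,"wy":0,"wz":0},{"gripper":0.2,"dx":-0.018,"dy":-0.0048,"dz":-0.0186,"wx":0,"wy":0,"wz":0},{"gripper":0.2,"dx":-0.024,"dy":-0.0063,"dz":-0.0249,"wx":0,"wy":0,"wz":0},{"gripper":0.2,"dx":-0.029,"dy":-0.0076,"dz":-0.03,"wx":0,"wy":0,"wz":0}]'
python3 snap.py w12
python3 - <<'E'
from h import *
cv2.imwrite("pics/m7.png",np.hstack([cv2.resize(manip.camera("side")[150:330,230:470],(400,300),interpolation=2),cv2.resize(manip.camera("scene")[150:300,200:400],(400,300),interpolation=2)]))
print(tool()[0])
E
```

```text
clock: 14.43
eef_pos: [548.8, -47.8, 134.3]
eef_rot: [3.137, -0.475, -2.888]
wrist_force: [-0.1, 0.2, -3.4]
finger_gap: 29.0
finger_force: 55.0
clock: 14.85
eef_pos: [521.8, -55.6, 109.6]
eef_rot: [3.14, -0.468, -2.889]
wrist_force: [0.3, -0.1, -2.3]
finger_gap: 28.8
finger_force: 55.0
[521.91011512 -55.50333285 109.34078503]
```

View pics/m7.png

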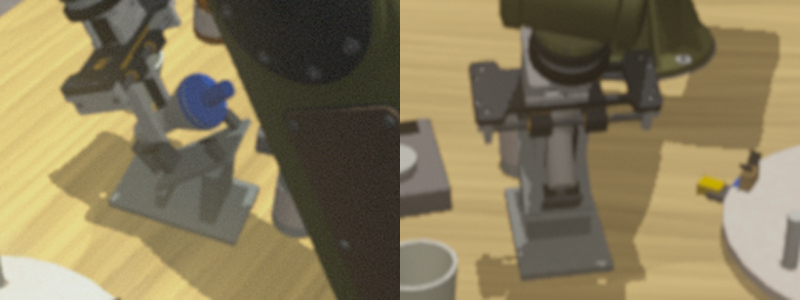

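The hopper is right over the rest's V supports and aligned with them. I'll lower it in small steps, watching the force (all 10 picture views are used, so numbers only from here).

```bash
python3 -m inch '[{"gripper":0.2,"dx":-0.0015,"dy":-0.0004,"dz":-0.0015,"wx":0,"wy":0,"wz":0},{"gripper":0.2,"dx":-0.003,"dy":-0.0008,"dz":-0.003,"wx":0,"wy":0,"wz":0},{"gripper":0.2,"dx":-0.0045,"dy":-0.0012,"dz":-0.0045,"wx":0,"wy":0,"wz":0},{"gripper":0.2,"dx":-0.0045,"dy":-0.0012,"dz":-0.0045,"wx":0,"wy":0,"wz":0},{"gripper":0.2,"dx":-0.0045,"dy":-0.0012,"dz":-0.0045,"wx":0,"wy":0,"wz":0}]'
python3 -m inch '[{"gripper":0.2,"dx":-0.001,"dy":-0.0003,"dz":-0.001,"wx":0,"wy":0,"wz":0},{"gripper":0.2,"dx":-0.002,"dy":-0.0005,"dz":-0.002,"wx":0,"wy":0,"wz":0},{"gripper":0.2,"dx":-0.002,"dy":-0.0005,"dz":-0.002,"wx":0,"wy":0,"wz":0},{"gripper":0.2,"dx":-0.002,"dy":-0.0005,"dz":-0.002,"wx":0,"wy":0,"wz":0},{"gripper":0.2,"dx":-0.002,"dy":-0.0005,"dz":-0.002,"wx":0,"wy":0,"wz":0}]'
python3 -c "
from h import *
s=manip.read_state();print(s['eef_pos'],s['wrist_force'],s['moment'])"
```

```text
clock: 15.42
eef_pos: [517.3, -56.5, 103.9]
eef_rot: [3.14, -0.472, -2.888]
wrist_force: [-0.3, -0.2, -2.7]
finger_gap: 29.0
finger_force: 55.0
clock: 15.83
eef_pos: [515.4, -57.0, 102.0]
eef_rot: [3.14, -0.472, -2.888]
wrist_force: [0.4, -0.5, -3.0]
finger_gap: 28.7
finger_force: 55.0
[515.35731982 -56.9973966  101.9647402 ] [ 0.35817964 -0.52579335 -3.02917752] [ 0.32809106 -0.67017992 -0.03037522]
```

```bash
python3 -m inch '[{"gripper":0.2,"dx":-0.0007,"dy":-0.0002,"dz":-0.0007,"wx":0,"wy":0,"wz":0},{"gripper":0.2,"dx":-0.0014,"dy":-0.0004,"dz":-0.0014,"wx":0,"wy":0,"wz":0},{"gripper":0.2,"dx":-0.0014,"dy":-0.0004,"dz":-0.0014,"wx":0,"wy":0,"wz":0},{"gripper":0.2,"dx":-0.0014,"dy":-0.0004,"dz":-0.0014,"wx":0,"wy":0,"wz":0},{"gripper":0.2,"dx":-0.0014,"dy":-0.0004,"dz":-0.0014,"wx":0,"wy":0,"wz":0}]'
python3 -c "
from h import *
s=manip.read_state();print(s['eef_pos'],s['wrist_force'],s['moment'])"
python3 -m inch '[{"gripper":0.2,"dx":-0.0007,"dy":-0.0002,"dz":-0.0007,"wx":0,"wy":0,"wz":0},{"gripper":0.2,"dx":-0.0014,"dy":-0.0004,"dz":-0.0014,"wx":0,"wy":0,"wz":0},{"gripper":0.2,"dx":-0.0014,"dy":-0.0004,"dz":-0.0014,"wx":0,"wy":0,"wz":0},{"gripper":0.2,"dx":-0.0014,"dy":-0.0004,"dz":-0.0014,"wx":0,"wy":0,"wz":0},{"gripper":0.2,"dx":-0.0014,"dy":-0.0004,"dz":-0.0014,"wx":0,"wy":0,"wz":0}]'
python3 -c "
from h import *
s=manip.read_state();print(s['eef_pos'],s['wrist_force'],s['moment'])"
```

```text
clock: 16.25
eef_pos: [514.8, -57.1, 101.4]
eef_rot: [3.14, -0.47, -2.888]
wrist_force: [3.4, 3.3, 5.0]
finger_gap: 28.9
finger_force: 55.0
[514.77061071 -57.11830242 101.37208586] [3.41474124 3.3202165  4.98351019] [ 0.68122833 -0.86442579 -0.13785198]
clock: 16.67
eef_pos: [514.7, -57.2, 101.2]
eef_rot: [3.141, -0.466, -2.888]
wrist_force: [10.8, 7.9, 14.3]
finger_gap: 28.8
finger_force: 55.0
[514.65065364 -57.16754075 101.19118798] [10.80064713  7.90865101 14.30981991] [ 1.04859305 -1.20159267 -0.28856402]
```

```bash
python3 -m inch '[{"gripper":0.2,"dx":0.001,"dy":0.0003,"dz":0.001,"wx":0,"wy":0,"wz":0},{"gripper":0.2,"dx":0.0022,"dy":0.0006,"dz":-0.0002,"wx":0,"wy":0,"wz":0},{"gripper":0.2,"dx":0.0035,"dy":0.0009,"dz":-0.0015,"wx":0,"wy":0,"wz":0},{"gripper":0.2,"dx":0.0045,"dy":0.0012,"dz":-0.0025,"wx":0,"wy":0,"wz":0},{"gripper":0.2,"dx":0.0045,"dy":0.0012,"dz":-0.0025,"wx":0,"wy":0,"wz":0}]'
python3 -c "
from h import *
s=manip.read_state();print(s['eef_pos'],s['wrist_force'],s['moment'])"
```

```text
clock: 17.08
eef_pos: [517.7, -56.1, 97.9]
eef_rot: [3.14, -0.47, -2.888]
wrist_force: [1.7, 5.5, 10.9]
finger_gap: 29.2
finger_force: 55.0
[517.73915126 -56.14403485  97.92378748] [ 1.71118516  5.5056405  10.87366819] [ 0.88541581 -0.00095226 -0.46601164]
```

```bash
python3 -m inch '[{"gripper":0.2,"dx":0.001,"dy":0,"dz":-0.0007,"wx":0,"wy":0,"wz":0},{"gripper":0.2,"dx":0.002,"dy":0.0001,"dz":-0.0015,"wx":0,"wy":0,"wz":0},{"gripper":0.2,"dx":0.0027,"dy":0.0002,"dz":-0.0022,"wx":0,"wy":0,"wz":0},{"gripper":0.2,"dx":0.0027,"dy":0.0002,"dz":-0.0022,"wx":0,"wy":0,"wz":0},{"gripper":0.2,"dx":0.0027,"dy":0.0002,"dz":-0.0022,"wx":0,"wy":0,"wz":0}]'
python3 -c "
from h import *
s=manip.read_state();print(s['eef_pos'],s['wrist_force'],s['moment'])"
```

```text
clock: 17.5
eef_pos: [519.9, -55.7, 95.8]
eef_rot: [3.139, -0.472, -2.888]
wrist_force: [-1.8, 7.5, 12.9]
finger_gap: 29.0
finger_force: 55.0
[519.92734935 -55.66721813  95.77960733] [-1.79449875  7.51725424 12.93017436] [ 1.19524732  0.75358305 -0.65503215]
```

```bash
python3 -m inch '[{"gripper":0.2,"dx":0,"dy":0,"dz":0,"wx":0,"wy":0,"wz":0},{"gripper":0.2,"dx":0,"dy":0,"dz":0,"wx":0,"wy":0,"wz":0},{"gripper":0.34,"dx":0,"dy":0,"dz":0,"wx":0,"wy":0,"wz":0},{"gripper":0.4,"dx":0,"dy":0,"dz":0,"wx":0,"wy":0,"wz":0},{"gripper":0.6,"dx":0,"dy":0,"dz":0,"wx":0,"wy":0,"wz":0}]' 5
python3 -m inch '[{"gripper":0.6,"dx":0,"dy":0,"dz":0,"wx":0,"wy":0,"wz":0},{"gripper":0.6,"dx":0,"dy":0,"dz":0,"wx":0,"wy":0,"wz":0},{"gripper":0.6,"dx":0,"dy":0,"dz":0,"wx":0,"wy":0,"wz":0},{"gripper":0.6,"dx":0.009,"dy":0.0022,"dz":0.018,"wx":0,"wy":0,"wz":0},{"gripper":0.6,"dx":0.018,"dy":0.0045,"dz":0.036,"wx":0,"wy":0,"wz":0}]'
python3 -m inch '[{"gripper":0.6,"dx":0.018,"dy":0.0045,"dz":0.036,"wx":0,"wy":0,"wz":0},{"gripper":0.6,"dx":0.036,"dy":0.009,"dz":0.072,"wx":0,"wy":0,"wz":0},{"gripper":0.6,"dx":0.05,"dy":0.012,"dz":0.1,"wx":0,"wy":0,"wz":0},{"gripper":0.6,"dx":0.05,"dy":0.012,"dz":0.1,"wx":0,"wy":0,"wz":0},{"gripper":0.6,"dx":0.05,"dy":0.012,"dz":0.1,"wx":0,"wy":0,"wz":0}]'
python3 snap.py w13
python3 - <<'E'
from h import *
# blue pixels and modelled knob/lid outline in wrist, side, scene
a=np.array([-.684,-.177,.707]);foot=np.array([552.8,-47.1,85]);e1=np.cross(a,[0,0,1]);e1/=np.linalg.norm(e1);e2=np.cross(a,e1)
t=np.linspace(0,6.283,73)
def bb(M,segs):
    q=np.array([proj(M,foot+a*s+r*(np.cos(x)*e1+np.sin(x)*e2)) for s,r in segs for x in t]);return q.min(0).round(1),q.max(0).round(1)
for n,M,im in(("w13",np.load("pics/w13.npy"),cv2.imread("pics/w13.png")),("side",P("side"),manip.camera("side")),("scene",P("scene"),manip.camera("scene"))):
    cv2.imwrite(f"pics/{n}_r.png",im)
    B=((im[:,:,0].astype(int)-im[:,:,2])>30).astype(np.uint8)
    N,l,st,cc=cv2.connectedComponentsWithStats(B);print(n,[(st[i].tolist(),cc[i].round(0).tolist()) for i in range(1,N) if st[i][4]>25 ][:8],"pred",bb(M,[(110,33),(114,33),(148,11)]),"knob",bb(M,[(148,11),(116,11)]))
E
```

```text
clock: 17.92
eef_pos: [519.6, -56.7, 94.3]
eef_rot: [3.14, -0.473, -2.889]
wrist_force: [-1.2, -0.3, 0.0]
finger_gap: 41.2
finger_force: 0.0
clock: 18.33
eef_pos: [537.4, -52.0, 130.4]
eef_rot: [3.139, -0.475, -2.888]
wrist_force: [0.9, 0.0, 0.3]
finger_gap: 56.3
finger_force: 0.0
clock: 18.75
eef_pos: [588.4, -39.9, 231.2]
eef_rot: [3.141, -0.47, -2.889]
wrist_force: [0.4, -0.0, -0.5]
finger_gap: 56.1
finger_force: 0.0
w13 [([91, 25, 8, 8, 46], [95.0, 28.0]), ([271, 69, 95, 80, 4292], [318.0, 117.0]), ([271, 139, 95, 23, 851], [318.0, 154.0]), ([524, 177, 20, 23, 232], [534.0, 188.0])] pred (array([269.8,  68.7]), array([367.2, 149.8])) knob (array([301.4,  68.7]), array([336.1, 127.9]))
side [([338, 201, 29, 30, 555], [352.0, 215.0])] pred (array([339.8, 198. ]), array([371.1, 231.6])) knob (array([350.5, 202.6]), array([371.1, 219.5]))
scene [([0, 0, 85, 167, 12210], [38.0, 85.0]), ([123, 34, 28, 47, 537], [141.0, 52.0]), ([233, 57, 23, 35, 577], [243.0, 74.0]), ([269, 180, 20, 18, 147], [275.0, 189.0])] pred (array([260.2, 179.1]), array([291.4, 202.4])) knob (array([268.8, 179.1]), array([280.8, 196.7]))
```

Released; the wrist view matches the modelled seat to about 1 px, so the hopper is in the rest. Now I swing round to point the tool down the slope at the knob.

```bash
python3 -m inch '[{"gripper":0.6,"dx":-0.02,"dy":-0.005,"dz":0.03,"wx":1.75,"wy":-6.8,"wz":0},{"gripper":0.6,"dx":-0.04,"dy":-0.01,"dz":0.06,"wx":3.5,"wy":-13.6,"wz":0},{"gripper":0.6,"dx":-0.06,"dy":-0.015,"dz":0.08,"wx":5.2,"wy":-20.4,"wz":0},{"gripper":0.6,"dx":-0.08,"dy":-0.02,"dz":0.1,"wx":7,"wy":-27.2,"wz":0},{"gripper":0.6,"dx":-0.09,"dy":-0.022,"dz":0.1,"wx":8.75,"wy":-33.9,"wz":0}]'
python3 -m inch '[{"gripper":0.6,"dx":-0.02,"dy":-0.005,"dz":0,"wx":1.75,"wy":-6.8,"wz":0},{"gripper":0.6,"dx":-0.04,"dy":-0.01,"dz":0,"wx":3.5,"wy":-13.6,"wz":0},{"gripper":0.6,"dx":-0.06,"dy":-0.015,"dz":-0.01,"wx":5.2,"wy":-20.4,"wz":0},{"gripper":0.6,"dx":-0.07,"dy":-0.018,"dz":-0.02,"wx":7,"wy":-27.2,"wz":0},{"gripper":0.6,"dx":-0.075,"dy":-0.019,"dz":-0.03,"wx":8.75,"wy":-33.9,"wz":0}]'
python3 -m inch '[{"gripper":0.6,"dx":0,"dy":0,"dz":0,"wx":0.5,"wy":-2,"wz":0},{"gripper":0.6,"dx":0,"dy":0,"dz":0,"wx":0.5,"wy":-2,"wz":0},{"gripper":0.6,"dx":0,"dy":0,"dz":0,"wx":0.5,"wy":-2,"wz":0},{"gripper":0.6,"dx":0,"dy":0,"dz":0,"wx":0.5,"wy":-2,"wz":0},{"gripper":0.6,"dx":0,"dy":0,"dz":0,"wx":0.5,"wy":-2,"wz":0}]'
cat > chk.py <<'E'
from h import *
p,R=tool();print(p.round(1),R.round(3).tolist(),manip.read_state()["joints"].round(2))
a=np.array([-.684,-.177,.707]);foot=np.array([552.8,-47.1,85])
e=Ro.align_vectors([-a,np.cross(-a,[0,0,1])/.707*np.sign(R[:,1]@np.cross(-a,[0,0,1]))],[R[:,2],R[:,1]])[0].as_rotvec(degrees=True);print("turn needed",e.round(1))
for s in(190,160,118):print(s,(foot+s*a-p).round(1))
E
python3 chk.py
```

```text
clock: 19.32
eef_pos: [496.6, -62.3, 334.2]
eef_rot: [-3.139, 0.125, -2.889]
wrist_force: [1.7, -0.5, 0.7]
finger_gap: 56.3
finger_force: 0.0
clock: 19.73
eef_pos: [425.8, -67.8, 305.7]
eef_rot: [3.139, 0.714, -2.919]
wrist_force: [1.8, 1.2, 0.5]
finger_gap: 56.2
finger_force: 0.0
clock: 20.15
eef_pos: [430.0, -60.4, 310.5]
eef_rot: [-3.138, 0.739, -2.91]
wrist_force: [1.6, -0.7, 0.3]
finger_gap: 56.7
finger_force: 0.0
[430.  -60.4 310.5] [[-0.72, -0.227, 0.656], [-0.17, 0.974, 0.151], [-0.673, -0.002, -0.739]] [-0.52 -0.41  2.11  0.6   0.94 -2.55]
turn needed [ 0.8 -2.5  1.4]
190 [ -7.2 -20.3 -91.1]
160 [  13.3  -15.  -112.3]
118 [  42.    -7.6 -142. ]
```

Joint 6 is at its limit, so I'll make a half turn about the tool axis (same grasp).

```bash
python3 -m inch '[{"gripper":0.6,"dx":0,"dy":0,"dz":0,"wx":4.8,"wy":1.2,"wz":-4.9},{"gripper":0.6,"dx":0,"dy":0,"dz":0,"wx":9.6,"wy":2.5,"wz":-9.9},{"gripper":0.6,"dx":0,"dy":0,"dz":0,"wx":14.3,"wy":3.7,"wz":-14.8},{"gripper":0.6,"dx":0,"dy":0,"dz":0,"wx":19.1,"wy":5,"wz":-19.8},{"gripper":0.6,"dx":0,"dy":0,"dz":0,"wx":23.9,"wy":6.2,"wz":-24.7}]'
python3 -m inch '[{"gripper":0.6,"dx":0,"dy":0,"dz":0,"wx":4.8,"wy":1.2,"wz":-4.9},{"gripper":0.6,"dx":0,"dy":0,"dz":0,"wx":9.6,"wy":2.5,"wz":-9.9},{"gripper":0.6,"dx":0,"dy":0,"dz":0,"wx":14.3,"wy":3.7,"wz":-14.8},{"gripper":0.6,"dx":0,"dy":0,"dz":0,"wx":19.1,"wy":5,"wz":-19.8},{"gripper":0.6,"dx":0,"dy":0,"dz":0,"wx":23.9,"wy":6.2,"wz":-24.7}]'
python3 -m inch '[{"gripper":0.6,"dx":0,"dy":0,"dz":0,"wx":4.8,"wy":1.2,"wz":-4.9},{"gripper":0.6,"dx":0,"dy":0,"dz":0,"wx":9.6,"wy":2.5,"wz":-9.9},{"gripper":0.6,"dx":0,"dy":0,"dz":0,"wx":14.3,"wy":3.7,"wz":-14.8},{"gripper":0.6,"dx":0,"dy":0,"dz":0,"wx":19.1,"wy":5,"wz":-19.8},{"gripper":0.6,"dx":0,"dy":0,"dz":0,"wx":23.9,"wy":6.2,"wz":-24.7}]'
python3 chk.py
python3 -m inch '[{"gripper":0.6,"dx":0,"dy":0,"dz":0,"wx":4.8,"wy":1.2,"wz":-4.9},{"gripper":0.6,"dx":0,"dy":0,"dz":0,"wx":9.6,"wy":2.5,"wz":-9.9},{"gripper":0.6,"dx":0,"dy":0,"dz":0,"wx":14.3,"wy":3.7,"wz":-14.8},{"gripper":0.6,"dx":0,"dy":0,"dz":0,"wx":19.1,"wy":5,"wz":-19.8},{"gripper":0.6,"dx":0,"dy":0,"dz":0,"wx":23.9,"wy":6.2,"wz":-24.7}]'
python3 -m inch '[{"gripper":0.6,"dx":0,"dy":0,"dz":0,"wx":4.8,"wy":1.2,"wz":-4.9},{"gripper":0.6,"dx":0,"dy":0,"dz":0,"wx":9.6,"wy":2.5,"wz":-9.9},{"gripper":0.6,"dx":0,"dy":0,"dz":0,"wx":14.3,"wy":3.7,"wz":-14.8},{"gripper":0.6,"dx":0,"dy":0,"dz":0,"wx":19.1,"wy":5,"wz":-19.8},{"gripper":0.6,"dx":0,"dy":0,"dz":0,"wx":23.9,"wy":6.2,"wz":-24.7}]'
python3 chk.py
```

```text
clock: 20.57
eef_pos: [430.1, -60.3, 310.4]
eef_rot: [2.643, 0.567, 2.62]
wrist_force: [-0.0, -0.3, 0.3]
finger_gap: 56.4
finger_force: 0.0
clock: 20.98
eef_pos: [430.1, -60.3, 310.4]
eef_rot: [2.411, 0.197, 2.094]
wrist_force: [-0.8, 1.2, -0.4]
finger_gap: 56.5
finger_force: 0.0
clock: 21.4
eef_pos: [430.0, -60.4, 310.4]
eef_rot: [2.391, -0.23, 1.656]
wrist_force: [-0.1, 0.3, -0.1]
finger_gap: 56.5
finger_force: 0.0
[430.  -60.4 310.4] [[-0.083, 0.742, 0.666], [0.97, -0.093, 0.224], [0.228, 0.664, -0.712]] [-0.58 -0.39  2.12  0.72  1.   -0.85]
turn needed [ 48.4  14.  -54.2]
190 [ -7.2 -20.4 -91. ]
160 [  13.3  -15.1 -112.2]
118 [  42.    -7.6 -141.9]
clock: 21.82
eef_pos: [430.0, -60.4, 310.4]
eef_rot: [2.585, -0.619, 1.136]
wrist_force: [0.2, -0.5, 0.3]
finger_gap: 56.7
finger_force: 0.0
clock: 22.23
eef_pos: [430.0, -60.3, 310.4]
eef_rot: [3.088, -0.826, 0.358]
wrist_force: [-0.3, -0.9, 0.2]
finger_gap: 56.1
finger_force: 0.0
[430.  -60.3 310.4] [[0.634, 0.314, 0.706], [0.238, -0.949, 0.208], [0.736, 0.036, -0.677]] [-0.59 -0.41  2.16  0.77  0.95  0.33]
turn needed [ 1.3  2.9 -3.8]
190 [ -7.2 -20.4 -91.1]
160 [  13.3  -15.1 -112.3]
118 [  42.1   -7.6 -142. ]
```

```bash
python3 -m inch '[{"gripper":0.6,"dx":-0.002,"dy":-0.006,"dz":-0.03,"wx":1.3,"wy":2.9,"wz":-3.8},{"gripper":0.6,"dx":-0.005,"dy":-0.013,"dz":-0.06,"wx":1.3,"wy":2.9,"wz":-3.8},{"gripper":0.6,"dx":-0.007,"dy":-0.0204,"dz":-0.091,"wx":1.3,"wy":2.9,"wz":-3.8},{"gripper":0.6,"dx":-0.007,"dy":-0.0204,"dz":-0.091,"wx":1.3,"wy":2.9,"wz":-3.8},{"gripper":0.6,"dx":-0.007,"dy":-0.0204,"dz":-0.091,"wx":1.3,"wy":2.9,"wz":-3.8}]' 5
python3 chk.py; python3 snap.py w14
python3 - <<'E'
from h import *
a=np.array([-.684,-.177,.707]);foot=np.array([552.8,-47.1,85]);e1=np.cross(a,[0,0,1]);e1/=np.linalg.norm(e1);e2=np.cross(a,e1)
t=np.linspace(0,6.283,73);M=np.load("pics/w14.npy");im=cv2.imread("pics/w14.png").astype(int)
B=((im[:,:,0]-im[:,:,2])>30).astype(np.uint8);N,l,st,cc=cv2.connectedComponentsWithStats(B);print([(st[i].tolist(),cc[i].round(0).tolist()) for i in range(1,N) if st[i][4]>40])
for s,r in((148,11),(114,33),(110,33)):
    q=np.array([proj(M,foot+a*s+r*(np.cos(x)*e1+np.sin(x)*e2)) for x in t]);print(s,q.min(0).round(),q.max(0).round())
E
```

```text
clock: 22.65
eef_pos: [422.8, -80.7, 219.2]
eef_rot: [3.139, -0.784, 0.259]
wrist_force: [0.1, 0.8, 0.5]
finger_gap: 56.4
finger_force: 0.0
[422.8 -80.7 219.2] [[0.685, 0.254, 0.683], [0.181, -0.967, 0.178], [0.706, 0.002, -0.708]] [-0.63 -0.3   2.28  0.86  0.81  0.18]
turn needed [ 0.1 -0.  -0.2]
190 [ 0.1 -0.   0.1]
160 [ 20.6   5.3 -21.1]
118 [ 49.3  12.7 -50.8]
[([265, 195, 99, 98, 7644], [314.0, 244.0]), ([70, 297, 27, 25, 270], [83.0, 309.0])]
148 [295. 248.] [333. 284.]
114 [263. 198.] [365. 294.]
110 [264. 196.] [364. 292.]
```

```bash
python3 -m inch '[{"gripper":0.6,"dx":0.0125,"dy":0.0032,"dz":-0.0129,"wx":0,"wy":0,"wz":0},{"gripper":0.6,"dx":0.025,"dy":0.0064,"dz":-0.0257,"wx":0,"wy":0,"wz":0},{"gripper":0.6,"dx":0.0375,"dy":0.0096,"dz":-0.0386,"wx":0,"wy":0,"wz":0},{"gripper":0.6,"dx":0.0493,"dy":0.0127,"dz":-0.0508,"wx":0,"wy":0,"wz":0},{"gripper":0.6,"dx":0.0493,"dy":0.0127,"dz":-0.0508,"wx":0,"wy":0,"wz":0}]' 5
python3 -m inch '[{"gripper":0.4,"dx":0,"dy":0,"dz":0,"wx":0,"wy":0,"wz":0},{"gripper":0.3,"dx":0,"dy":0,"dz":0,"wx":0,"wy":0,"wz":0},{"gripper":0.25,"dx":0,"dy":0,"dz":0,"wx":0,"wy":0,"wz":0},{"gripper":0.2,"dx":0,"dy":0,"dz":0,"wx":0,"wy":0,"wz":0},{"gripper":0.15,"dx":0,"dy":0,"dz":0,"wx":0,"wy":0,"wz":0}]' 15
python3 -m inch '[{"gripper":0.1,"dx":0,"dy":0,"dz":0,"wx":0,"wy":0,"wz":0},{"gripper":0.1,"dx":0,"dy":0,"dz":0,"wx":0,"wy":0,"wz":0},{"gripper":0.1,"dx":0,"dy":0,"dz":0,"wx":0,"wy":0,"wz":0},{"gripper":0.1,"dx":0,"dy":0,"dz":0,"wx":0,"wy":0,"wz":0},{"gripper":0.1,"dx":0,"dy":0,"dz":0,"wx":0,"wy":0,"wz":0}]' 50
python3 chk.py
```

```text
clock: 23.12
eef_pos: [473.6, -67.2, 169.0]
eef_rot: [3.136, -0.786, 0.263]
wrist_force: [-0.5, -0.4, 0.3]
finger_gap: 56.3
finger_force: 0.0
clock: 23.53
eef_pos: [472.0, -68.2, 169.5]
eef_rot: [3.134, -0.787, 0.262]
wrist_force: [-0.3, -0.8, -0.7]
finger_gap: 26.7
finger_force: 0.0
clock: 23.95
eef_pos: [472.0, -67.9, 169.3]
eef_rot: [3.135, -0.787, 0.262]
wrist_force: [-6.9, 0.5, 8.9]
finger_gap: 20.9
finger_force: 50.0
[472.  -67.9 169.3] [[0.682, 0.255, 0.686], [0.183, -0.967, 0.177], [0.708, 0.005, -0.706]] [-0.5  -0.1   2.26  1.02  0.61  0.05]
turn needed [ 0.2  0.2 -0.2]
190 [-49.2 -12.8  50. ]
160 [-28.7  -7.5  28.8]
118 [ 0.  -0.1 -0.9]
```

```bash
python3 -m inch '[{"gripper":0.1,"dx":0,"dy":0,"dz":0.004,"wx":0,"wy":0,"wz":0},{"gripper":0.1,"dx":0,"dy":0,"dz":0.014,"wx":0,"wy":0,"wz":0},{"gripper":0.1,"dx":0,"dy":0,"dz":0.03,"wx":0,"wy":0,"wz":0},{"gripper":0.1,"dx":0,"dy":0,"dz":0.05,"wx":0,"wy":0,"wz":0},{"gripper":0.1,"dx":0,"dy":0,"dz":0.07,"wx":0,"wy":0,"wz":0}]' 58
python3 -m inch '[{"gripper":0.1,"dx":0,"dy":0,"dz":0.02,"wx":0,"wy":0,"wz":0},{"gripper":0.1,"dx":0,"dy":0,"dz":0.04,"wx":0,"wy":0,"wz":0},{"gripper":0.1,"dx":0,"dy":0,"dz":0.06,"wx":0,"wy":0,"wz":0},{"gripper":0.1,"dx":0,"dy":0,"dz":0.075,"wx":0,"wy":0,"wz":0},{"gripper":0.1,"dx":0,"dy":0,"dz":0.08,"wx":0,"wy":0,"wz":0}]'
python3 -m inch '[{"gripper":0.1,"dx":0,"dy":-0.01,"dz":0,"wx":-1.2,"wy":4.8,"wz":0},{"gripper":0.1,"dx":0,"dy":-0.025,"dz":0,"wx":-2.5,"wy":9.7,"wz":0},{"gripper":0.1,"dx":0,"dy":-0.04,"dz":0,"wx":-3.8,"wy":14.5,"wz":0},{"gripper":0.1,"dx":0,"dy":-0.055,"dz":0,"wx":-5,"wy":19.4,"wz":0},{"gripper":0.1,"dx":0,"dy":-0.07,"dz":0,"wx":-6.3,"wy":24.2,"wz":0}]'
python3 -m inch '[{"gripper":0.1,"dx":-0.006,"dy":-0.02,"dz":0,"wx":-1.2,"wy":4.8,"wz":0},{"gripper":0.1,"dx":-0.012,"dy":-0.04,"dz":0,"wx":-2.5,"wy":9.7,"wz":0},{"gripper":0.1,"dx":-0.02,"dy":-0.06,"dz":0,"wx":-3.8,"wy":14.5,"wz":0},{"gripper":0.1,"dx":-0.027,"dy":-0.08,"dz":0,"wx":-5,"wy":19.4,"wz":0},{"gripper":0.1,"dx":-0.033,"dy":-0.1,"dz":0,"wx":-5,"wy":19.4,"wz":0}]'
python3 -m inch '[{"gripper":0.1,"dx":0,"dy":-0.012,"dz":0,"wx":0,"wy":0,"wz":0},{"gripper":0.1,"dx":0,"dy":-0.024,"dz":0,"wx":0,"wy":0,"wz":0},{"gripper":0.1,"dx":0,"dy":-0.024,"dz":0,"wx":0,"wy":0,"wz":0},{"gripper":0.1,"dx":0,"dy":-0.024,"dz":0,"wx":0,"wy":0,"wz":0},{"gripper":0.1,"dx":0,"dy":-0.024,"dz":0,"wx":0,"wy":0,"wz":0}]'
python3 snap.py w15
python3 - <<'E'
from h import *
p,R=tool();print(p.round(1),R.round(3).tolist(),manip.read_state()["joints"].round(2))
# pan mask in each view: print bright-gray blobs near the predicted pan
S,D,W=P("scene"),P("side"),np.load("pics/w15.npy")
for n,M,im in(("scene",S,manip.camera("scene")),("side",D,manip.camera("side")),("wrist",W,cv2.imread("pics/w15.png"))):
    cv2.imwrite(f"pics/{n}_p.png",im);print(n,"pan",proj(M,[439.5,-262,50]).round(),"foot",proj(M,p+118.6*R[:,2]).round(),"knobtop",proj(M,p-29.4*R[:,2]).round())
    B=((im[:,:,0].astype(int)-im[:,:,2])>30).astype(np.uint8);N,l,st,cc=cv2.connectedComponentsWithStats(B);print([(st[i].tolist(),cc[i].round(0).tolist()) for i in range(1,N) if 40<st[i][4]<9000])
E
```

```text
clock: 24.37
eef_pos: [471.5, -68.0, 239.0]
eef_rot: [3.136, -0.784, 0.26]
wrist_force: [0.8, 0.8, -2.5]
finger_gap: 21.5
finger_force: 58.0
clock: 24.78
eef_pos: [472.1, -68.2, 320.8]
eef_rot: [3.133, -0.787, 0.263]
wrist_force: [-0.0, 0.3, -2.8]
finger_gap: 21.2
finger_force: 58.0
clock: 25.2
eef_pos: [471.6, -138.9, 318.1]
eef_rot: [3.139, -0.344, 0.259]
wrist_force: [-0.1, -0.3, -2.9]
finger_gap: 21.0
finger_force: 58.0
clock: 25.62
eef_pos: [439.2, -238.5, 317.2]
eef_rot: [-3.14, 0.007, 0.261]
wrist_force: [1.0, 0.4, -3.8]
finger_gap: 21.1
finger_force: 58.0
clock: 26.03
eef_pos: [439.1, -261.5, 318.8]
eef_rot: [3.141, -0.0, 0.259]
wrist_force: [0.5, 0.1, -2.7]
finger_gap: 21.1
finger_force: 58.0
[ 439.1 -261.4  318.9] [[0.966, 0.257, 0.001], [0.257, -0.966, -0.0], [0.0, 0.001, -1.0]] [-0.61  0.15  1.44 -0.    1.55  0.7 ]
scene pan [194. 230.] foot [187. 170.] knobtop [180. 103.]
[([123, 34, 24, 10, 181], [135.0, 38.0]), ([233, 57, 43, 36, 1356], [254.0, 74.0]), ([141, 68, 10, 13, 91], [145.0, 72.0]), ([165, 102, 32, 28, 424], [180.0, 117.0])]
side pan [413. 211.] foot [423. 156.] knobtop [436.  90.]
[([417, 99, 34, 19, 399], [434.0, 109.0])]
wrist pan [315. 193.] foot [314. 230.] knobtop [313. 329.]
[([596, 446, 18, 34, 158], [605.0, 463.0])]
```

Run:
```python
from h import *
S,D=P("scene"),P("side");W2,W7=np.load("pics/w2.npy"),np.load("pics/w7.npy")
obs=[]
for n,f,M in(("scene","scene0",S),("side","side0",D),("w2","w2",W2),("w7","w7",W7)):
    g=cv2.imread(f"pics/{f}.png");u,v=proj(M,[439.5,-262,50]).astype(int)
    q=np.array([proj(M,np.array([439.5,-262,50])+34*np.array([np.cos(t),np.sin(t),0])) for t in np.linspace(0,6.28,60)])
    gr=cv2.cvtColor(g,6);x0,y0=np.maximum(q.min(0).astype(int)-12,0);x1,y1=q.max(0).astype(int)+12
    c=gr[y0:y1,x0:x1];th,B=cv2.threshold(c,0,255,cv2.THRESH_OTSU)
    N,l,st,cc=cv2.connectedComponentsWithStats(B);i=l[min(v-y0,len(c)-1),u-x0] or 1+np.argmax(st[1:,4])
    K=cv2.findContours((l==i).astype(np.uint8),0,1)[0][0];e=cv2.fitEllipse(cv2.convexHull(K));ctr=(e[0][0]+x0,e[0][1]+y0)
    print(n,"th",th,"ctr",np.round(ctr,1),"axes",np.round(e[1],1),"pred ext",(q.max(0)-q.min(0)).round(1),"->",onz(M,ctr,50).round(1),"bbox",st[i].tolist())
    obs.append((M,ctr))
print("tri",tri(*obs),tri(*obs[:3]))
p,R=tool()
for n,M in(("scene",S),("side",D)):
    a=cv2.imread(f"pics/{n}0.png").astype(int);b=cv2.imread(f"pics/{n}_p.png").astype(int)
    m=(np.abs(a-b).sum(2)>45)
    for s in(5,15,30,45,54):
        u,v=proj(M,p+(118.6-s)*R[:,2]);r=np.flatnonzero(m[int(round(v)),int(u)-22:int(u)+23])+int(u)-22
        print(n,s,"pred",round(u,1),"obs",(r.min()+r.max()+0)/2 if len(r) else None,len(r))
    u,v=proj(M,p+118.6*R[:,2]);c=np.flatnonzero(m[int(v)-15:int(v)+25,int(round(u))])+int(v)-15;print("foot v",v,c.max() if len(c) else None)
```

```text
scene th 139.0 ctr [192.9 228.9] axes [16.  30.3] pred ext [30.1 15.5] -> [ 436.6 -265.5] bbox [12, 11, 31, 17, 391]
side th 119.0 ctr [414.3 210.8] axes [20.8 30.8] pred ext [30.9 20.8] -> [ 437.5 -262.3] bbox [13, 13, 31, 21, 512]
w2 th 160.0 ctr [503.4  89.3] axes [84.  96.5] pred ext [89.5 94.1] -> [ 439.9 -263.3] bbox [15, 15, 88, 93, 6367]
w7 th 154.0 ctr [359.  276.5] axes [56.  67.3] pred ext [67.7 63.1] -> [ 439.3 -266.3] bbox [18, 21, 63, 57, 2332]
tri [ 438.73845543 -264.42249549   50.15477406] [ 438.54542199 -263.9798354    50.13985156]
scene 5 pred 187.1 obs 186.0 15
scene 15 pred 186.6 obs 186.0 15
scene 30 pred 185.8 obs 185.0 15
scene 45 pred 185.1 obs 184.0 15
scene 54 pred 184.6 obs 184.0 15
foot v 170.15906418419632 192
side 5 pred 423.8 obs 424.5 16
side 15 pred 424.5 obs 425.5 16
side 30 pred 425.7 obs 426.5 16
side 45 pred 426.8 obs 427.5 16
side 54 pred 427.6 obs 428.5 18
foot v 155.95069795862835 160
```

```bash
python3 -m inch '[{"gripper":0.1,"dx":-0.0004,"dy":-0.0024,"dz":-0.015,"wx":0,"wy":0,"wz":0},{"gripper":0.1,"dx":-0.0004,"dy":-0.0024,"dz":-0.035,"wx":0,"wy":0,"wz":0},{"gripper":0.1,"dx":-0.0004,"dy":-0.0024,"dz":-0.055,"wx":0,"wy":0,"wz":0},{"gripper":0.1,"dx":-0.0004,"dy":-0.0024,"dz":-0.075,"wx":0,"wy":0,"wz":0},{"gripper":0.1,"dx":-0.0004,"dy":-0.0024,"dz":-0.09,"wx":0,"wy":0,"wz":0}]'
python3 -m inch '[{"gripper":0.1,"dx":0,"dy":0,"dz":-0.012,"wx":0,"wy":0,"wz":0},{"gripper":0.1,"dx":0,"dy":0,"dz":-0.024,"wx":0,"wy":0,"wz":0},{"gripper":0.1,"dx":0,"dy":0,"dz":-0.036,"wx":0,"wy":0,"wz":0},{"gripper":0.1,"dx":0,"dy":0,"dz":-0.046,"wx":0,"wy":0,"wz":0},{"gripper":0.1,"dx":0,"dy":0,"dz":-0.05,"wx":0,"wy":0,"wz":0}]'
python3 -m inch '[{"gripper":0.1,"dx":0,"dy":0,"dz":-0.001,"wx":0,"wy":0,"wz":0},{"gripper":0.1,"dx":0,"dy":0,"dz":-0.002,"wx":0,"wy":0,"wz":0},{"gripper":0.1,"dx":0,"dy":0,"dz":-0.003,"wx":0,"wy":0,"wz":0},{"gripper":0.1,"dx":0,"dy":0,"dz":-0.004,"wx":0,"wy":0,"wz":0},{"gripper":0.1,"dx":0,"dy":0,"dz":-0.004,"wx":0,"wy":0,"wz":0}]'
python3 -m inch '[{"gripper":0.1,"dx":0,"dy":0,"dz":-0.001,"wx":0,"wy":0,"wz":0},{"gripper":0.1,"dx":0,"dy":0,"dz":-0.002,"wx":0,"wy":0,"wz":0},{"gripper":0.1,"dx":0,"dy":0,"dz":-0.003,"wx":0,"wy":0,"wz":0},{"gripper":0.1,"dx":0,"dy":0,"dz":-0.003,"wx":0,"wy":0,"wz":0},{"gripper":0.1,"dx":0,"dy":0,"dz":-0.003,"wx":0,"wy":0,"wz":0}]'
```

```text
clock: 26.6
eef_pos: [438.4, -263.7, 227.3]
eef_rot: [-3.141, 0.001, 0.26]
wrist_force: [0.5, 0.4, -3.0]
finger_gap: 21.3
finger_force: 58.0
clock: 27.02
eef_pos: [438.3, -263.8, 177.5]
eef_rot: [-3.141, 0.001, 0.26]
wrist_force: [-0.8, 0.1, -3.5]
finger_gap: 21.0
finger_force: 58.0
clock: 27.43
eef_pos: [438.7, -264.4, 174.9]
eef_rot: [3.141, -0.0, 0.259]
wrist_force: [-0.2, -0.8, -3.0]
finger_gap: 21.4
finger_force: 58.0
clock: 27.85
eef_pos: [438.6, -264.4, 171.7]
eef_rot: [3.141, 0.0, 0.259]
wrist_force: [-0.0, 0.1, -3.3]
finger_gap: 21.0
finger_force: 58.0
```

```bash
python3 -m inch '[{"gripper":0.1,"dx":0,"dy":0,"dz":-0.0005,"wx":0,"wy":0,"wz":0},{"gripper":0.1,"dx":0,"dy":0,"dz":-0.001,"wx":0,"wy":0,"wz":0},{"gripper":0.1,"dx":0,"dy":0,"dz":-0.0015,"wx":0,"wy":0,"wz":0},{"gripper":0.1,"dx":0,"dy":0,"dz":-0.0015,"wx":0,"wy":0,"wz":0},{"gripper":0.1,"dx":0,"dy":0,"dz":-0.0015,"wx":0,"wy":0,"wz":0}]'
python3 -m inch '[{"gripper":0.1,"dx":0,"dy":0,"dz":-0.0004,"wx":0,"wy":0,"wz":0},{"gripper":0.1,"dx":0,"dy":0,"dz":-0.0008,"wx":0,"wy":0,"wz":0},{"gripper":0.1,"dx":0,"dy":0,"dz":-0.0008,"wx":0,"wy":0,"wz":0},{"gripper":0.1,"dx":0,"dy":0,"dz":-0.0008,"wx":0,"wy":0,"wz":0},{"gripper":0.1,"dx":0,"dy":0,"dz":-0.0008,"wx":0,"wy":0,"wz":0}]'
```

```text
clock: 28.27
eef_pos: [438.6, -264.4, 170.2]
eef_rot: [3.141, 0.0, 0.259]
wrist_force: [0.4, 0.3, -2.3]
finger_gap: 21.1
finger_force: 58.0
clock: 28.68
eef_pos: [438.6, -264.4, 169.4]
eef_rot: [3.141, 0.0, 0.259]
wrist_force: [-1.4, -0.2, -2.2]
finger_gap: 21.2
finger_force: 58.0
```

```bash
python3 -m inch '[{"gripper":0.1,"dx":0,"dy":0,"dz":-0.0004,"wx":0,"wy":0,"wz":0},{"gripper":0.1,"dx":0,"dy":0,"dz":-0.0008,"wx":0,"wy":0,"wz":0},{"gripper":0.1,"dx":0,"dy":0,"dz":-0.0008,"wx":0,"wy":0,"wz":0},{"gripper":0.1,"dx":0,"dy":0,"dz":-0.0008,"wx":0,"wy":0,"wz":0},{"gripper":0.1,"dx":0,"dy":0,"dz":-0.0008,"wx":0,"wy":0,"wz":0}]'
```

```text
clock: 29.1
eef_pos: [438.6, -264.4, 168.6]
eef_rot: [3.141, 0.0, 0.259]
wrist_force: [0.2, -0.2, -3.1]
finger_gap: 21.2
finger_force: 58.0
```

```bash
python3 -m inch '[{"gripper":0.1,"dx":0,"dy":0,"dz":-0.0003,"wx":0,"wy":0,"wz":0},{"gripper":0.1,"dx":0,"dy":0,"dz":-0.0006,"wx":0,"wy":0,"wz":0},{"gripper":0.1,"dx":0,"dy":0,"dz":-0.0006,"wx":0,"wy":0,"wz":0},{"gripper":0.1,"dx":0,"dy":0,"dz":-0.0006,"wx":0,"wy":0,"wz":0},{"gripper":0.1,"dx":0,"dy":0,"dz":-0.0006,"wx":0,"wy":0,"wz":0}]'
```

```text
clock: 29.52
eef_pos: [438.6, -264.4, 168.0]
eef_rot: [3.141, 0.0, 0.259]
wrist_force: [0.2, -0.9, -2.3]
finger_gap: 21.0
finger_force: 58.0
```

```bash
python3 -m inch '[{"gripper":0.1,"dx":0,"dy":0,"dz":-0.0003,"wx":0,"wy":0,"wz":0},{"gripper":0.1,"dx":0,"dy":0,"dz":-0.0006,"wx":0,"wy":0,"wz":0},{"gripper":0.1,"dx":0,"dy":0,"dz":-0.0006,"wx":0,"wy":0,"wz":0},{"gripper":0.1,"dx":0,"dy":0,"dz":-0.0006,"wx":0,"wy":0,"wz":0},{"gripper":0.1,"dx":0,"dy":0,"dz":-0.0006,"wx":0,"wy":0,"wz":0}]'
```

```text
clock: 29.93
eef_pos: [438.7, -264.4, 167.6]
eef_rot: [3.141, -0.0, 0.259]
wrist_force: [-0.0, 0.7, -0.4]
finger_gap: 21.3
finger_force: 58.0
```

```bash
python3 -m inch '[{"gripper":0.1,"dx":0,"dy":0,"dz":-0.0003,"wx":0,"wy":0,"wz":0},{"gripper":0.1,"dx":0,"dy":0,"dz":-0.0006,"wx":0,"wy":0,"wz":0},{"gripper":0.1,"dx":0,"dy":0,"dz":-0.0006,"wx":0,"wy":0,"wz":0},{"gripper":0.1,"dx":0,"dy":0,"dz":-0.0006,"wx":0,"wy":0,"wz":0},{"gripper":0.1,"dx":0,"dy":0,"dz":-0.0006,"wx":0,"wy":0,"wz":0}]'
```

```text
clock: 30.35
eef_pos: [438.9, -264.5, 167.5]
eef_rot: [3.14, -0.001, 0.259]
wrist_force: [-1.1, 1.6, 6.0]
finger_gap: 21.1
finger_force: 58.0
```

```bash
python3 -m inch '[{"gripper":0.1,"dx":0,"dy":0,"dz":-0.0003,"wx":0,"wy":0,"wz":0},{"gripper":0.1,"dx":0,"dy":0,"dz":-0.0006,"wx":0,"wy":0,"wz":0},{"gripper":0.1,"dx":0,"dy":0,"dz":-0.0006,"wx":0,"wy":0,"wz":0},{"gripper":0.1,"dx":0,"dy":0,"dz":-0.0006,"wx":0,"wy":0,"wz":0},{"gripper":0.1,"dx":0,"dy":0,"dz":-0.0006,"wx":0,"wy":0,"wz":0}]'
```

```text
clock: 30.77
eef_pos: [439.0, -264.6, 167.5]
eef_rot: [3.14, -0.001, 0.259]
wrist_force: [-2.3, 0.4, 11.0]
finger_gap: 21.0
finger_force: 58.0
```

Contact made gently (about 14 N). I'll relieve most of the load, soften the grip, open, and retreat straight up.

```bash
python3 -m inch '[{"gripper":0.1,"dx":0,"dy":0,"dz":0.0004,"wx":0,"wy":0,"wz":0},{"gripper":0.1,"dx":0,"dy":0,"dz":0.0008,"wx":0,"wy":0,"wz":0},{"gripper":0.1,"dx":0,"dy":0,"dz":0.001,"wx":0,"wy":0,"wz":0},{"gripper":0.1,"dx":0,"dy":0,"dz":0.001,"wx":0,"wy":0,"wz":0},{"gripper":0.1,"dx":0,"dy":0,"dz":0.001,"wx":0,"wy":0,"wz":0}]' 20
python3 -m inch '[{"gripper":0.1,"dx":0,"dy":0,"dz":0,"wx":0,"wy":0,"wz":0},{"gripper":0.1,"dx":0,"dy":0,"dz":0,"wx":0,"wy":0,"wz":0},{"gripper":0.1,"dx":0,"dy":0,"dz":0,"wx":0,"wy":0,"wz":0},{"gripper":0.1,"dx":0,"dy":0,"dz":0,"wx":0,"wy":0,"wz":0},{"gripper":0.1,"dx":0,"dy":0,"dz":0,"wx":0,"wy":0,"wz":0}]' 3
python3 -m inch '[{"gripper":0.24,"dx":0,"dy":0,"dz":0,"wx":0,"wy":0,"wz":0},{"gripper":0.27,"dx":0,"dy":0,"dz":0,"wx":0,"wy":0,"wz":0},{"gripper":0.32,"dx":0,"dy":0,"dz":0,"wx":0,"wy":0,"wz":0},{"gripper":0.4,"dx":0,"dy":0,"dz":0,"wx":0,"wy":0,"wz":0},{"gripper":0.5,"dx":0,"dy":0,"dz":0,"wx":0,"wy":0,"wz":0}]'
python3 -m inch '[{"gripper":0.5,"dx":0,"dy":0,"dz":0,"wx":0,"wy":0,"wz":0},{"gripper":0.5,"dx":0,"dy":0,"dz":0,"wx":0,"wy":0,"wz":0},{"gripper":0.5,"dx":0,"dy":0,"dz":0.01,"wx":0,"wy":0,"wz":0},{"gripper":0.5,"dx":0,"dy":0,"dz":0.03,"wx":0,"wy":0,"wz":0},{"gripper":0.5,"dx":0,"dy":0,"dz":0.06,"wx":0,"wy":0,"wz":0}]'
python3 -m inch '[{"gripper":0.5,"dx":0,"dy":0,"dz":0.03,"wx":0,"wy":0,"wz":0},{"gripper":0.5,"dx":0,"dy":0,"dz":0.06,"wx":0,"wy":0,"wz":0},{"gripper":0.5,"dx":0,"dy":0,"dz":0.08,"wx":0,"wy":0,"wz":0},{"gripper":0.5,"dx":0,"dy":0,"dz":0.1,"wx":0,"wy":0,"wz":0},{"gripper":0.5,"dx":0,"dy":0,"dz":0.1,"wx":0,"wy":0,"wz":0}]'
python3 snap.py w16
python3 - <<'E'
from h import *
pan=np.array([438.7,-264,50]);t=np.linspace(0,6.28,60)
for n,M,im in(("scene",P("scene"),manip.camera("scene")),("side",P("side"),manip.camera("side")),("wrist",np.load("pics/w16.npy"),cv2.imread("pics/w16.png"))):
    q=np.array([proj(M,pan+[r*np.cos(x),r*np.sin(x),s]) for s,r in((110,33),(114,33),(148,11)) for x in t])
    B=((im[:,:,0].astype(int)-im[:,:,2])>30).astype(np.uint8);N,l,st,cc=cv2.connectedComponentsWithStats(B)
    print(n,"pred",q.min(0).round(),q.max(0).round(),[st[i].tolist() for i in range(1,N) if st[i][4]>60])
    if n!="wrist":
        a=cv2.imread(f"pics/{n}0.png").astype(int);m=np.abs(a-im).sum(2)>45
        for s in(15,30,45):
            u,v=proj(M,pan+[0,0,s]);r=np.flatnonzero(m[int(round(v)),int(u)-16:int(u)+17])+int(u)-16;print(s,u.round(1),(r.min()+r.max())/2 if len(r) else None,len(r))
E
```

```text
clock: 31.18
eef_pos: [438.8, -264.6, 167.4]
eef_rot: [3.14, -0.0, 0.259]
wrist_force: [-0.2, -1.8, 3.5]
finger_gap: 21.7
finger_force: 20.0
clock: 31.6
eef_pos: [438.6, -264.4, 167.3]
eef_rot: [3.141, 0.0, 0.259]
wrist_force: [-0.8, -0.2, 5.4]
finger_gap: 21.7
finger_force: 3.0
clock: 32.02
eef_pos: [438.5, -264.3, 167.0]
eef_rot: [3.141, 0.0, 0.259]
wrist_force: [-0.0, -0.7, -0.2]
finger_gap: 40.2
finger_force: 0.0
clock: 32.43
eef_pos: [437.9, -263.9, 226.8]
eef_rot: [-3.139, 0.002, 0.259]
wrist_force: [0.2, -0.3, -0.1]
finger_gap: 47.1
finger_force: 0.0
clock: 32.85
eef_pos: [439.2, -264.7, 332.0]
eef_rot: [3.136, -0.004, 0.259]
wrist_force: [0.4, 0.1, -0.3]
finger_gap: 47.2
finger_force: 0.0
scene pred [173. 169.] [204. 194.] [[0, 0, 84, 167, 12104], [123, 34, 24, 4, 67], [233, 57, 43, 36, 1356], [140, 62, 11, 19, 126], [174, 180, 27, 14, 240]]
15 192.6 192.0 33
30 191.9 182.5 10
45 191.3 186.5 6
side pred [405. 153.] [438. 181.] [[408, 162, 29, 20, 337]]
15 415.1 416.5 30
30 416.1 417.0 15
45 417.0 420.0 16
wrist pred [274. 177.] [350. 252.] [[276, 177, 76, 75, 4385], [576, 447, 38, 33, 720]]
```

The wrist view shows the lid where an upright hopper at the pan's centre should be, to within 2 px, and the side view shows the spout upright. Handing in.

```bash
python3 -c "
from cell import manip
print(manip.sign_off())"
```

```text
the job is handed in; nothing more can be done
None
```

I handed the job in at about 33 s: my last camera check showed the blue hopper upright within about 2 mm of the pan's middle, after the carousel and rest steps, but sign-off returned no verdict and I did not re-measure the red and green hoppers, the jar, the tin or the cup.

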